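# Refit repaired plug-in modules from keeper hooks into an opened instrument

### The job

The repaired plug-in modules hang on the hook rack, kept on their pegs by sprung keepers. Press each keeper open, lift its module off, and push the module down into a free slot of the opened chassis, any slot, until it is fully home and the slot's spring catch has clicked over it. Leave every keeper on the rack shut again, and do not disturb the other things on the bench.

Things in the scene. Friction and masses are not known exactly. Their poses are not given: they have to be found in the camera images.
- rack: Fixed steel hook rack, 350 mm wide, 128 mm tall. Origin on the bench under the middle peg; x runs along the three parallel pegs from their free tips back to the rail, y along the rail, z up. Pegs: level 12 x 12 mm bars, tops 120 mm above the bench, 105 mm apart, from the rail face (x = +70 mm) to the keeper pivot (x = -42 mm); only the keeper's front half sticks out beyond.
- hook_1 (a point): Point on the top face of peg 1 (rack y = 105 mm), about where a module hangs; axes as the rack's. The keeper's pivot lies at the peg top, 82 mm from here towards -x (the free tip).
- keeper_1 (a joint): Keeper 1: straight rocker plate, 84 x 14 x 5 mm, on a pivot at the peg's tip, 50 mm of it behind and 34 mm in front. 0 = shut: rear part slopes 30 deg up over the peg, front part slopes down. 0.52 rad = open: level on the peg top. Over-centre spring: past 0.26 rad it snaps to that end and stays. Press the rear end down (about 4 N) to open; when open, press the front end down (about 7 N) to shut.
- nose_1 (a point): Rear end of keeper 1 (on its underside, 50 mm from the pivot; moves with it): the end that stands up and blocks the module when shut, 25 mm above the peg top, and lies on the peg top when open.
- hook_2 (a point): Point on the top face of peg 2 (rack y = 0 mm), about where a module hangs; axes as the rack's. The keeper's pivot lies at the peg top, 82 mm from here towards -x (the free tip).
- keeper_2 (a joint): Keeper 2: straight rocker plate, 84 x 14 x 5 mm, on a pivot at the peg's tip, 50 mm of it behind and 34 mm in front. 0 = shut: rear part slopes 30 deg up over the peg, front part slopes down. 0.52 rad = open: level on the peg top. Over-centre spring: past 0.26 rad it snaps to that end and stays. Press the rear end down (about 4 N) to open; when open, press the front end down (about 7 N) to shut.
- nose_2 (a point): Rear end of keeper 2 (on its underside, 50 mm from the pivot; moves with it): the end that stands up and blocks the module when shut, 25 mm above the peg top, and lies on the peg top when open.
- hook_3 (a point): Point on the top face of peg 3 (rack y = -105 mm), about where a module hangs; axes as the rack's. The keeper's pivot lies at the peg top, 82 mm from here towards -x (the free tip).
- keeper_3 (a joint): Keeper 3: straight rocker plate, 84 x 14 x 5 mm, on a pivot at the peg's tip, 50 mm of it behind and 34 mm in front. 0 = shut: rear part slopes 30 deg up over the peg, front part slopes down. 0.52 rad = open: level on the peg top. Over-centre spring: past 0.26 rad it snaps to that end and stays. Press the rear end down (about 4 N) to open; when open, press the front end down (about 7 N) to shut.
- nose_3 (a point): Rear end of keeper 3 (on its underside, 50 mm from the pivot; moves with it): the end that stands up and blocks the module when shut, 25 mm above the peg top, and lies on the peg top when open.
- module_1_mid (a point): Centre (63 mm above underside) of module 1: aluminium case 24 x 80 x 70 mm (x, y, z), on its top a black handle frame 10 x 40 mm (x, y), 56 mm tall; 0.2-0.4 kg. Window in the handle: 26 mm wide (y), from 7 to 39 mm above this point; the peg passes through it along x, so a hanging module can rise 20 mm; knocked, it swings for some seconds. Grip across the 40 mm, 46 to 54 mm above this point. None if absent.
- module_2_mid (a point): Centre (63 mm above underside) of module 2: aluminium case 24 x 80 x 70 mm (x, y, z), on its top a black handle frame 10 x 40 mm (x, y), 56 mm tall; 0.2-0.4 kg. Window in the handle: 26 mm wide (y), from 7 to 39 mm above this point; the peg passes through it along x, so a hanging module can rise 20 mm; knocked, it swings for some seconds. Grip across the 40 mm, 46 to 54 mm above this point. None if absent.
- module_3_mid (a point): Centre (63 mm above underside) of module 3: aluminium case 24 x 80 x 70 mm (x, y, z), on its top a black handle frame 10 x 40 mm (x, y), 56 mm tall; 0.2-0.4 kg. Window in the handle: 26 mm wide (y), from 7 to 39 mm above this point; the peg passes through it along x, so a hanging module can rise 20 mm; knocked, it swings for some seconds. Grip across the 40 mm, 46 to 54 mm above this point. None if absent.
- chassis: Fixed opened instrument chassis, 268 x 212 x 68 mm, front panel at its -x side. Origin on the bench under the middle of the card cage; x across the three slots, y along each slot, z up. Black guides reach 85 mm above the bench and flare open at the top; beyond x = 100 mm stand a transformer and capacitors up to 67 mm tall.
- slot_1 (a point): Middle of the floor of slot 1, 10 mm above the bench; y along the slot. Takes a module upright, 80 mm side along y, 2 mm play each way, either way round. Slots are 52 mm apart. Home: module underside on this floor (its centre 63 mm above this point).
- catch_1 (a joint): Steel leaf-spring catch at the +y end of slot 1, hinged near its foot. 0 = at rest; grows as a module's edge pushes its sloped nose outward (about 0.07 rad). The nose's top is about 88 mm, its flat underside 71.5 mm above the slot floor; back at rest it overhangs the shoulder of a home module by about 4 mm. Pushing a module home takes about 5 to 10 N.
- slot_2 (a point): Middle of the floor of slot 2, 10 mm above the bench; y along the slot. Takes a module upright, 80 mm side along y, 2 mm play each way, either way round. Slots are 52 mm apart. Home: module underside on this floor (its centre 63 mm above this point).
- catch_2 (a joint): Steel leaf-spring catch at the +y end of slot 2, hinged near its foot. 0 = at rest; grows as a module's edge pushes its sloped nose outward (about 0.07 rad). The nose's top is about 88 mm, its flat underside 71.5 mm above the slot floor; back at rest it overhangs the shoulder of a home module by about 4 mm. Pushing a module home takes about 5 to 10 N.
- slot_3 (a point): Middle of the floor of slot 3, 10 mm above the bench; y along the slot. Takes a module upright, 80 mm side along y, 2 mm play each way, either way round. Slots are 52 mm apart. Home: module underside on this floor (its centre 63 mm above this point).
- catch_3 (a joint): Steel leaf-spring catch at the +y end of slot 3, hinged near its foot. 0 = at rest; grows as a module's edge pushes its sloped nose outward (about 0.07 rad). The nose's top is about 88 mm, its flat underside 71.5 mm above the slot floor; back at rest it overhangs the shoulder of a home module by about 4 mm. Pushing a module home takes about 5 to 10 N.
- meter: Hand-held multimeter 150 x 75 x 32 mm lying on the bench; leave alone.
- solder: Reel of solder, 60 mm across, 50 mm tall; leave alone.
- spray: Spray can, 54 mm across, 170 mm tall, standing; leave alone.

How it is judged:
By the outcome, as a careful person would: the job done as asked, in the order asked, and still so for the second after the job is handed in, with the robot touching nothing.
Of module_1, module_2, module_3 only 2 to 3 are there at a start; the rules pass over those that are not, and their reading is None.
At some moment in a run one of module_1, module_2, module_3 may be knocked a few centimetres aside while the robot is not near it.
Once in a run the grip may slacken for a moment while it holds something.
It also fails if it takes over 210 s, if anything falls off the work surface, if the arm or the gripper's body presses on something with over 40 N, if the wrist force passes 120 N, or if a joint passes its speed limit or range.

### The arm

A 6-joint arm with a two-finger parallel gripper is mounted at the origin on the work surface. World frame = base frame: x ahead of the robot, y to its left, z up, the work surface at z = 0. Lengths are in m, angles in rad, forces in N, time in s.
With the tool pointing down it reaches from about 0.35 to 0.975 m from the base axis. Payload 4.9 kg.
Tool frame: the origin (TCP) lies at the very end of the fingers, on their centre line; the grasp point (between the pads) lies 19 mm behind it; z points along the fingers, y is the line along which they close (so a half turn about z gives the same grasp; the last joint's range is limited). The gripper opens to 85 mm and grips with 20 to 120 N. Pads are 22 mm wide; open, the fingers measure 114 mm over their backs; the gripper's body (76 mm by 85 mm) begins 54 mm behind the grasp point. The pads swing forward as they close: fully open they stand 13 mm farther back than shut.
Start: joints at [0.994, 0.053, 1.613, -0, 1.476, -0.119], TCP at [0.276, 0.561, 0.231] pointing down, gripper open.
Joint ranges: [-3.01, 3.01], [-1.01, 2.22], [0.06, 2.58], [-1.02, 4.17], [0.09, 2.62], [-3.14, 3.14]. Speed limits (rad/s): [2.57, 2.57, 3.14, 3.14, 3.14, 3.14].

### API

Orientations are given as a rotation vector (axis times angle).
In Python, from station import * gives the robot as it stands.
- The arm moves only by the shell command python3 -m crank 'ROWS' [OPENING] [FORCE]. ROWS is JSON, a list of rows, each an object with "offset": the shift along the tool's x, y, z in m, a list of three; "twist": the turn, a rotation vector about the tool's x, y, z in degrees, a list of three. In form: [{"offset": [x, y, z], "twist": [rx, ry, rz]}, ...]. A call has 1 to 20 rows; each row is the pose to reach, as a shift and turn from the pose commanded when the call began, along the tool's axes at that moment; what a row does not reach only later rows make up. A row lasts 1/8 s, in which the tool goes at most 62.5 mm and 10.7 degrees, less where a joint would pass 70% of its speed; a pose out of reach is approached as far as the arm can. A call with a gripper value outside its range is refused whole. OPENING is the opening, from 0 (shut) to 1 (fully open), set as the call begins (- or left out, the last holds). The fingers move at their own pace and stop on an object; FORCE is the grip in N (left out, the last holds). Time passes only in rows, so rows that repeat a pose let the fingers close. It gives the time, the measured TCP pose, the force, the opening and the grip force at its end, in the units of the state.
- get_obs(): the state, without advancing time (a new reading comes with each control period).
- get_image(name): name is "side" or "top"; returns the picture (400x640x3 uint8, red, green, blue); there is no depth.
- get_calibration(name): a dict with "intrinsics" (3x3 intrinsics, pixels), "world_from_camera" (4x4, takes a point from camera to world coordinates). Camera axes: x right, y up, looking along -z (the intrinsics and any distortion apply to the point x, -y, -z); pixel columns grow to the right and rows downward; lengths in m; the calibration is good to about 2 mm. A picture is of the moment at which its call begins. get_calibration takes no time and is no camera call.
- finish_job(): hands the job in; it is judged then, once.
Trained networks look in the newest picture that a camera, given by its name, has taken for a name from the list of things; names that differ only in an ending like _2 or _b are one class to them, and where a whole thing is asked for, a point or a joint stands for the part that bears it (a point fixed in the world has none). Each returns a list of dicts, best first, with "confidence" (0 to 1); they miss things now and then, are a little off and sometimes report something else, mostly with a low value. They report only what shows in the picture. A call takes as long as a camera call.
- cut_out(query, camera): "region" (400x640 bool, what is visible of it) and "rect" ([centre column, centre row, width, height] in pixels, round what is visible of it).
The state is a dict: "t": time; "q": joint angles; "dq": joint speeds; "effort": joint torques, N m; "tool_pos": TCP position; "tool_rot": TCP orientation; "contact_force": force on the tool from outside, world axes, zero at the start; "wrist_torque": the same for the moment, N m; "opening": finger opening in m; "grip_force": force on a finger pad.
Only numpy, scipy, OpenCV 4.12 (cv2) and the standard library are available. Lean on these libraries where they do the work, as an engineer would, in place of code of your own. Each camera call takes 0.05 s, during which the arm holds its last target. There are 200 camera calls.

## Working session

There is one attempt and no reset: what is moved stays moved. The work goes in short steps, Python scripts to look and compute and a shell command to move; the robot and the scene stay as the last step left them, time stands still between calls to the robot, and variables do not carry over. Pictures are saved under pics/ and viewed, at most 14 in all, crops included, and the job is handed in when it is done.

```bash
ls; mkdir -p pics
cat > h.py <<'E'
from station import *
import numpy as np, cv2
from scipy.spatial.transform import Rotation as R
def cal(n):
    c=get_calibration(n); return np.array(c["intrinsics"]),np.array(c["world_from_camera"]),c
def ray(n,uv):
    K,T,c=cal(n); p=np.linalg.inv(K)@[uv[0],uv[1],1]; d=T[:3,:3]@[p[0],-p[1],-p[2]]
    return T[:3,3],d/np.linalg.norm(d)
def onz(n,uv,z):
    o,d=ray(n,uv); return o+d*(z-o[2])/d[2]
def tri(a,b):
    (o1,d1),(o2,d2)=ray("top",a),ray("side",b)
    s=np.linalg.lstsq(np.c_[d1,-d2],o2-o1,rcond=None)[0]
    p,q=o1+s[0]*d1,o2+s[1]*d2; return (p+q)/2,np.linalg.norm(p-q)
def proj(n,X):
    K,T,c=cal(n); P=np.linalg.inv(T)@np.r_[X,1]; p=K@[P[0],-P[1],-P[2]]; return p[:2]/p[2]
E
python3 - <<'E'
from h import *
for n in("top","side"):
    print(get_calibration(n)); im=get_image(n); cv2.imwrite(f"pics/{n}0.png",im[:,:,::-1])
print(get_obs())
E
```

```text
pics
{'intrinsics': array([[416.05822178,   0.        , 319.90011704],
       [  0.        , 416.05822178, 195.2665759 ],
       [  0.        ,   0.        ,   1.        ]]), 'world_from_camera': array([[ 1.55341641e-02,  9.82602655e-01, -1.85069481e-01,
         4.58280200e-01],
       [-9.99867223e-01,  1.61766851e-02,  1.96224801e-03,
         7.95317589e-04],
       [ 4.92192083e-03,  1.85014427e-01,  9.82723479e-01,
         1.00542505e+00],
       [ 0.00000000e+00,  0.00000000e+00,  0.00000000e+00,
         1.00000000e+00]])}
{'intrinsics': array([[484.54161971,   0.        , 316.53118738],
       [  0.        , 484.54161971, 197.9606565 ],
       [  0.        ,   0.        ,   1.        ]]), 'world_from_camera': array([[-0.99981363, -0.00601833, -0.01834332,  0.60772768],
       [-0.01243321, -0.52614438,  0.85030436,  1.01129243],
       [-0.01476865,  0.85037396,  0.5259715 ,  0.73244961],
       [ 0.        ,  0.        ,  0.        ,  1.        ]])}
{'t': 0.1, 'q': array([ 9.94018907e-01,  5.33243818e-02,  1.61416231e+00, -7.42471811e-06,
        1.47601047e+00, -1.18963846e-01]), 'dq': array([-0.00061185, -0.00274607, -0.00165764,  0.00047206,  0.002923  ,
        0.00064597]), 'effort': array([ 1.42325016e-04, -3.94905746e+01, -3.71362567e+01, -9.54621692e-05,
        3.96564908e-03,  1.81152825e-05]), 'tool_pos': array([0.27591103, 0.56016684, 0.23016181]), 'tool_rot': array([-7.12720980e-01, -3.05901783e+00,  2.81576903e-03]), 'contact_force': array([-0.06439913, -0.29590279,  0.11943791]), 'wrist_torque': array([ 0.00408019, -0.00016694,  0.01914697]), 'grip_force': 0.0, 'opening': 0.08537982741098978}
```

View pics/top0.png

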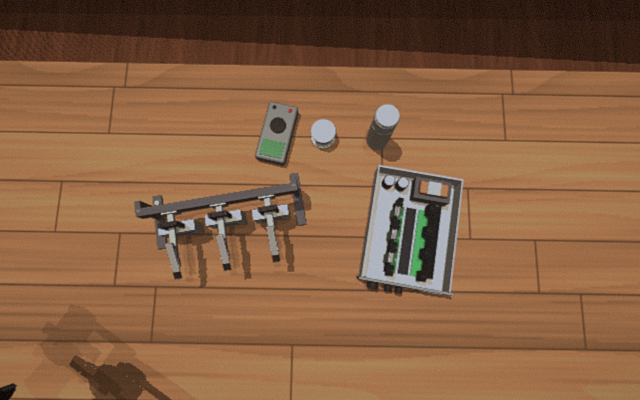

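View pics/side0.png

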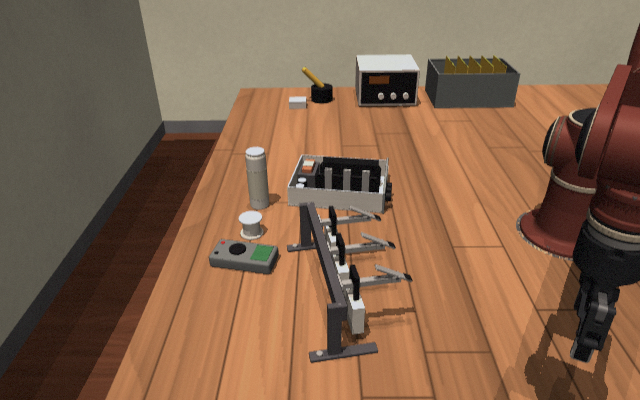

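Run:
```python
from h import *
for n in("top","side"):
  for q in("rack","keeper_1","module_1_mid","chassis","catch_1","spray"):
    for r in cut_out(q,n):
      if r["confidence"]>.2: print(n,q,round(r["confidence"],2),np.round(r["rect"],1), r["region"].sum())
```

```text
top rack 0.89 [219.8 225.2 170.  111.6] 3878
top keeper_1 0.63 [173.2 262.   14.7  35.8] 274
top keeper_1 0.61 [271.5 243.6  13.3  32.1] 223
top keeper_1 0.56 [223.  253.1  19.8  38.1] 278
top keeper_1 0.44 [177.3 227.9  44.6  20.1] 585
top module_1_mid 0.65 [270.9 212.6  42.3  21.1] 488
top chassis 0.72 [407.9 229.6 103.2 133.5] 10747
top catch_1 0.52 [396.9 213.4  10.1   9.9] 103
top catch_1 0.24 [409.7 230.8 104.4 127.3] 10633
top spray 0.65 [382.  127.8  34.7  40.5] 994
top spray 0.38 [225.1 218.8  37.4  20.1] 564
side rack 0.91 [351.6 285.4 120.  162.5] 4746
side rack 0.38 [252.8 225.7  23.6  30.2] 575
side keeper_1 0.6 [392.5 273.   36.4  24.3] 220
side keeper_1 0.52 [379.  240.3  32.3  12.6] 134
side keeper_1 0.48 [364.6 212.4  33.3  11.5] 147
side keeper_1 0.24 [351.1 283.2 121.3 159.8] 4939
side module_1_mid 0.76 [330.9 226.7  16.1  39.5] 368
side module_1_mid 0.5 [365.1 182.7  13.2  23.5] 181
side module_1_mid 0.25 [395.2 272.3  38.7  17.8] 197
side chassis 0.82 [340.2 185.1 108.7  61.1] 5060
side chassis 0.62 [350.2 282.1 125.9 160.1] 5110
side catch_1 0.61 [341.  257.7  17.3  47.4] 487
side catch_1 0.56 [346.2 177.1  13.2  19.7] 177
side catch_1 0.49 [364.4 181.   11.6  20.4] 143
side catch_1 0.47 [327.8 178.6  11.3  23.5] 171
side spray 0.76 [256.2 176.4  22.5  68.6] 1225
```

The top view shows three modules on the rack (handles near (175,228), (223,217) and (270,212)), with the peg tips pointing down at the keepers. The chassis is at (410,230), and the side view agrees. I'll enlarge both to get precise points.

Run:
```python
from h import *
t=cv2.imread("pics/top0.png"); s=cv2.imread("pics/side0.png")
def c(im,u0,v0,w,h,f): return cv2.resize(im[v0:v0+h,u0:u0+w],None,fx=f,fy=f,interpolation=cv2.INTER_CUBIC)
cv2.imwrite("pics/c1.png",np.vstack([c(t,130,170,180,110,4.4)[:484]]))
cv2.imwrite("pics/c2.png",np.hstack([c(t,355,160,115,140,3.4),c(s,285,145,115,140,3.4)]))
cv2.imwrite("pics/c3.png",c(s,290,190,130,150,4))
```

```text
(no output)
```

View pics/c1.png

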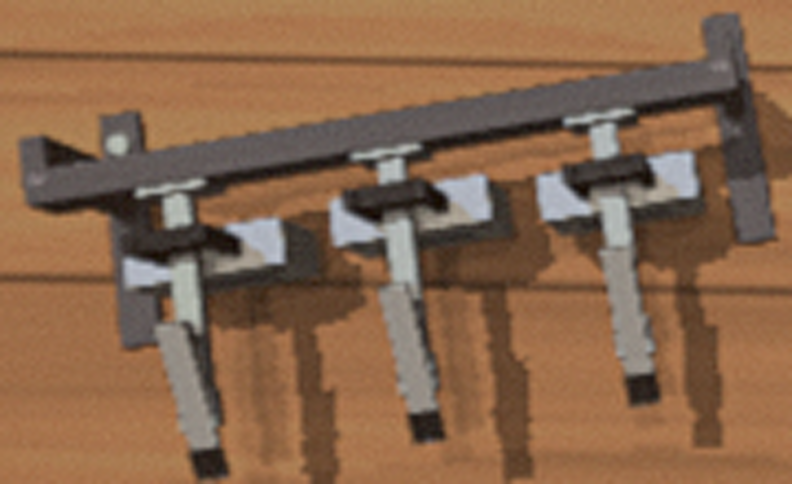

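View pics/c2.png

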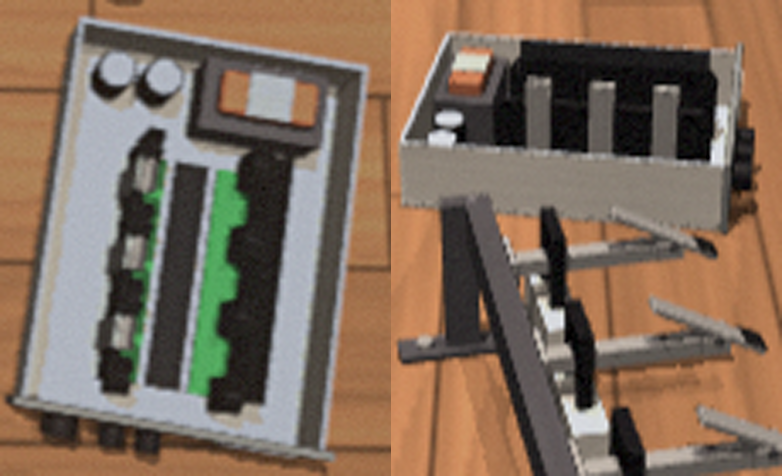

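View pics/c3.png

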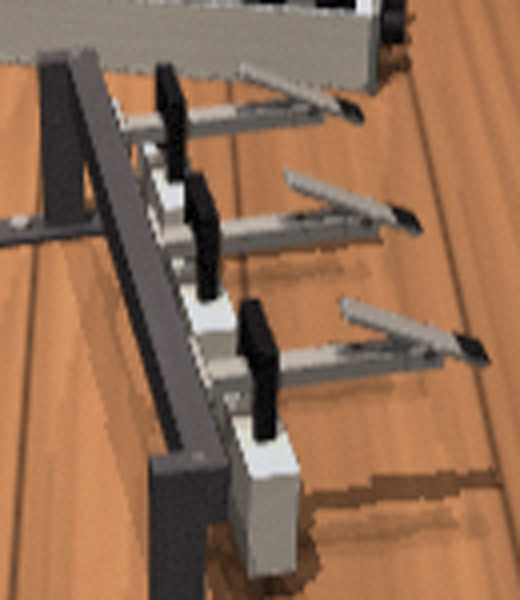

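```bash
cat > m.py <<'E'
from h import *
A=lambda p:np.array(p)/4.4+[130,170]; B=lambda p:np.array(p)/4+[290,190]
C=lambda p:np.array(p)/3.4+[355,160]; D=lambda p:(np.array(p)-[391,0])/3.4+[285,145]
f=[tri(A(a),B(b)) for a,b in zip([(210,465),(428,427),(642,388)],[(472,348),(405,217),(348,108)])]
n=[tri(A(a),B(b)) for a,b in zip([(172,326),(398,288),(615,248)],[(350,303),(292,177),(243,72)])]
h=[tri(A(a),B(b)) for a,b in zip([(163,243),(395,198),(608,173)],[(258,323),(203,192),(170,82)])]
c=[tri(C(a),D(b)) for a,b in zip([(120,333),(131,250),(146,170)],[(665,92),(601,90),(538,82)])]
for k,l in zip("fnhc",(f,n,h,c)):
  for p,e in l: print(k,np.round(p*1e3,1),round(e*1e3,1))
for k,z in (((82,20),.068),((367,67),.068),((328,458),.068)): print(np.round(onz("top",C(k),z)*1e3,1))
for k in((30,170),(730,62),(33,205),(740,90)): print("rail",np.round(onz("top",A(k),.128)*1e3,1))
E
python3 m.py
```

```text
f [449.6 296.2 110. ] 0.4
f [469.3 192.7 110.3] 0.7
f [489.6  90.4 110.6] 1.0
n [512.1 306.8 147.1] 1.8
n [531.8 203.3 144.4] 1.6
n [552.2 102.3 143.4] 1.8
h [553.4 315.7 142.4] 2.3
h [576.3 208.4 138.8] 0.9
h [590.8 107.2 139.8] 2.7
c [ 495.7 -156.4   92.5] 3.1
c [ 548.  -164.5   90.4] 0.9
c [ 599.6 -174.7   92.8] 0.3
[ 706.6 -137.7   68. ]
[ 676.9 -331.3   68. ]
[ 417.3 -293.6   68. ]
rail [588.2 388.2 128. ]
rail [647.2  51.1 128. ]
rail [571.1 385.1 128. ]
rail [633.3  45.9 128. ]
```

```bash
cat > rect.py <<'E'
from h import *
def rect(im,n,O,yaw,z,xr,yr,s):
    # rectified: right = +x frame, up = +y frame
    W,H=int((xr[1]-xr[0])*s),int((yr[1]-yr[0])*s)
    src=[];dst=[]
    for x in xr:
        for y in yr:
            c,si=np.cos(yaw),np.sin(yaw)
            X=np.array([O[0]+c*x-si*y,O[1]+si*x+c*y,z*1000])/1000
            if z is not None: src.append(proj(n,X)); dst.append([(x-xr[0])*s,(yr[1]-y)*s])
    M=cv2.getPerspectiveTransform(np.float32(src),np.float32(dst))
    o=cv2.warpPerspective(im,M,(W,H),flags=cv2.INTER_CUBIC)
    for x in range(int(np.ceil(xr[0]/20))*20,int(xr[1]),20):
        u=int((x-xr[0])*s); cv2.line(o,(u,0),(u,H),(0,0,255) if x%100==0 else (0,200,255),1)
    for y in range(int(np.ceil(yr[0]/20))*20,int(yr[1]),20):
        v=int((yr[1]-y)*s); cv2.line(o,(0,v),(W,v),(0,0,255) if y%100==0 else (0,200,255),1)
    return o
E
python3 - <<'E'
from rect import *
t=cv2.imread("pics/top0.png"); s=cv2.imread("pics/side0.png")
a=[rect(im,n,(541.4,-206),np.radians(-9),.085,(-110,90),(-75,75),4*.98) for im,n in((t,"top"),(s,"side"))]
o=np.vstack(a); o=cv2.resize(o,None,fx=min(1,600/o.shape[0]),fy=min(1,600/o.shape[0])*1) if 0 else o
cv2.imwrite("pics/r1.png",a[0]); cv2.imwrite("pics/r2.png",a[1])
E
```

```text
(no output)
```

View pics/r1.png

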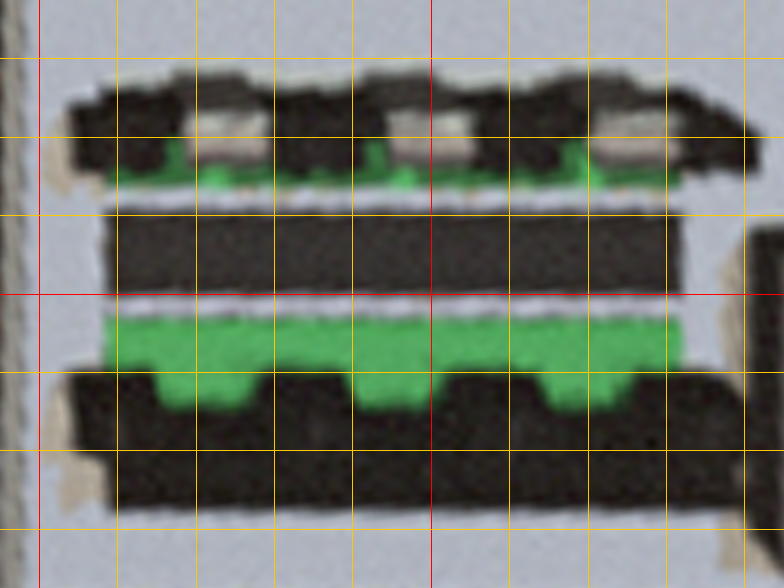

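View pics/r2.png

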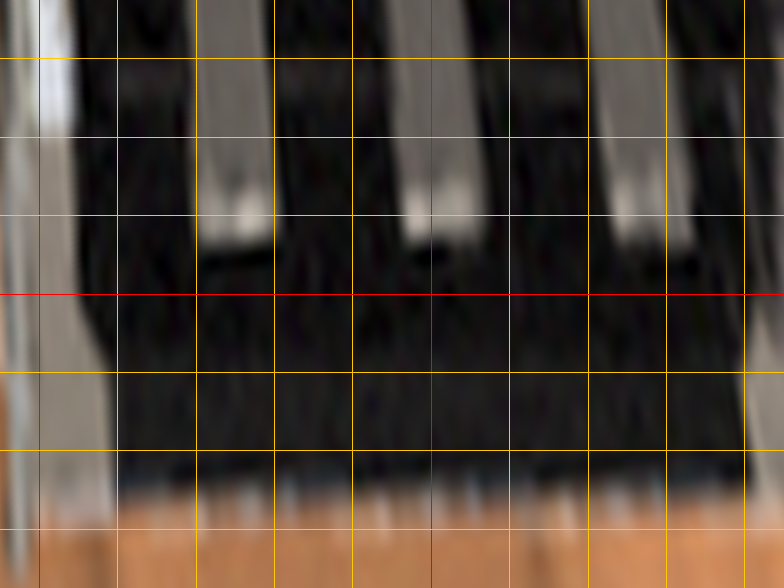

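The rectified views show catch noses at u≈228, 431 and 637 (v≈134). The far guide's notch bottoms are at v≈408, centred on u≈207, 396 and 587. I'll un-project these at their own heights.

Run:
```python
from h import *
O=np.array([541.4,-206]);yaw=np.radians(-9);c,s=np.cos(yaw),np.sin(yaw);Rm=np.array([[c,-s],[s,c]])
def f(n,u,v,z):
    xy=Rm@[u/3.92-110,75-v/3.92]+O; p=proj(n,np.r_[xy/1e3,.085]); q=onz(n,p,z/1e3)[:2]*1e3
    return np.round(Rm.T@(q-O),1)
print("catch top",[f("top",u,v,98) for u,v in((228,115),(431,115),(637,115))])
print("catch tip",[f("top",u,v,82) for u,v in((228,157),(431,157),(637,157))])
print("catch side",[f("side",u,v,98) for u,v in((240,242),(444,242),(655,242))])
print("notch",[f("top",u,v,10) for u,v in((207,408),(396,408),(587,408))],f("top",300,372,10))
print("board",[f("top",u,v,10) for u,v in((105,186),(680,186),(105,210),(680,295),(105,316))])
print("guide",[f("top",u,v,85) for u,v in((70,150),(760,150),(110,508),(740,508))])
C=lambda p:np.array(p)/3.4+[355,160]
for p in((82,20),(367,67),(328,458),(12,398)):
    print(Rm.T@(onz("top",C(p),.068)[:2]*1e3-O))
```

```text
catch top [array([-52.7,  47.7]), array([-1.7, 47.7]), array([50.1, 47.7])]
catch tip [array([-51.6,  34.4]), array([ 0.3, 34.4]), array([53. , 34.4])]
catch side [array([-50.3,  37.3]), array([ 0.7, 37.3]), array([53.4, 37.3])]
notch [array([-52.5, -47. ]), array([ -0.4, -47. ]), array([ 52.3, -47. ])] [-26.9 -37.1]
board [array([-80.7,  14.2]), array([78. , 14.2]), array([-80.7,   7.6]), array([ 78. , -15.9]), array([-80.7, -21.7])]
guide [array([-92.1,  36.7]), array([83.9, 36.7]), array([-81.9, -54.6]), array([ 78.8, -54.6])]
[152.48270901  93.32474879]
[ 153.42095696 -102.58198007]
[-108.90300528 -105.9388745 ]
[-106.39197329  101.2336904 ]
```

```bash
cat > go.py <<'E'
import sys
from h import *
RO,RY=np.array([533,204.4]),11.0
CO,CY=np.array([540.9,-209.0]),-9.0
def w(O,yaw,x,y):
    a=np.radians(yaw); return O+np.array([np.cos(a)*x-np.sin(a)*y,np.sin(a)*x+np.cos(a)*y])
def pt(k,x,y): # k: p1..p3 pegs, s1..s3 slots; local x,y mm
    i=int(k[1]); 
    return (w(RO,RY,x,y+105*(2-i)),RY) if k[0]=='p' else (w(CO,CY,x+52*(i-2),y),CY)
def delta(P,yaw,frm=None):
    o=get_obs(); p,r=(o["tool_pos"]*1e3,R.from_rotvec(o["tool_rot"])) if frm is None else frm
    best=None
    for a in (yaw,yaw+180):
        t=np.radians(a); ydir=np.array([-np.sin(t),np.cos(t),0]); z=np.array([0,0,-1.]); x=np.cross(ydir,z)
        T=R.from_matrix(np.c_[x,ydir,z]); d=(r.inv()*T).as_rotvec(degrees=True)
        if best is None or np.linalg.norm(d)<np.linalg.norm(best[0]): best=(d,T)
    return r.inv().apply(np.array(P)-p),best[0],best[1]
if __name__=="__main__":
    o=get_obs(); print("now",np.round(o["tool_pos"]*1e3,1),"q6",round(o["q"][5],2),"t",o["t"],"F",np.round(o["contact_force"],1),"open",round(o["opening"]*1e3,1),"grip",round(o["grip_force"],1))
    for a in sys.argv[1:]:   # e.g. p1,4,0,160
        k,x,y,z=a.split(','); xy,yaw=pt(k,float(x),float(y)); P=np.r_[xy,float(z)]
        d,tw,T=delta(P,yaw); print(a,np.round(P,1),"offset",np.round(d/1e3,4),"twist",np.round(tw,1))
E
python3 go.py p1,4,0,200 p1,4,0,160 p1,4,0,126
```

```text
now [276.2 560.6 231.4] q6 -0.12 t 0.7 F [ 0.2  0.8 -0.3] open 85.8 grip 0.0
p1,4,0,200 [516.9 308.2 200. ] offset [-0.3274 -0.1201  0.0314] twist [  0.    0.  -37.2]
p1,4,0,160 [516.9 308.2 160. ] offset [-0.3274 -0.1201  0.0714] twist [  0.    0.  -37.2]
p1,4,0,126 [516.9 308.2 126. ] offset [-0.3274 -0.1201  0.1054] twist [  0.    0.  -37.2]
```

```bash
python3 -m crank '[{"offset":[-0.327,-0.12,0.02],"twist":[0,0,-37.2]},{"offset":[-0.327,-0.12,0.02],"twist":[0,0,-37.2]},{"offset":[-0.327,-0.12,0.02],"twist":[0,0,-37.2]},{"offset":[-0.327,-0.12,0.02],"twist":[0,0,-37.2]},{"offset":[-0.327,-0.12,0.02],"twist":[0,0,-37.2]},{"offset":[-0.327,-0.12,0.02],"twist":[0,0,-37.2]},{"offset":[-0.327,-0.12,0.02],"twist":[0,0,-37.2]},{"offset":[-0.327,-0.12,0.02],"twist":[0,0,-37.2]},{"offset":[-0.327,-0.12,0.06],"twist":[0,0,-37.2]},{"offset":[-0.327,-0.12,0.06],"twist":[0,0,-37.2]},{"offset":[-0.327,-0.12,0.06],"twist":[0,0,-37.2]}]' 0; python3 go.py p1,4,0,126
python3 - <<'E'
from h import *
t=get_image("top"); s=get_image("side")
f=lambda im,u,v,w,h,k:cv2.resize(im[v:v+h,u:u+w],None,fx=k,fy=k,interpolation=2)
cv2.imwrite("pics/k1.png",np.hstack([f(t,130,170,130,150,3),f(s,290,190,130,150,3)])[:,:,::-1])
E
```

```text
t: 2.08
tool_pos: [0.5162, 0.3094, 0.1722]
tool_rot: [-0.303, 3.126, 0.0]
contact_force: [0.8, -0.3, -0.8]
opening: -0.0003
grip_force: 0.0
now [516.2 309.4 172.2] q6 -1.35 t 2.075 F [ 0.8 -0.3 -0.8] open -0.3 grip 0.0
p1,4,0,126 [516.9 308.2 126. ] offset [-0.0004 -0.0013  0.0462] twist [0.  0.  0.1]
```

View pics/k1.png

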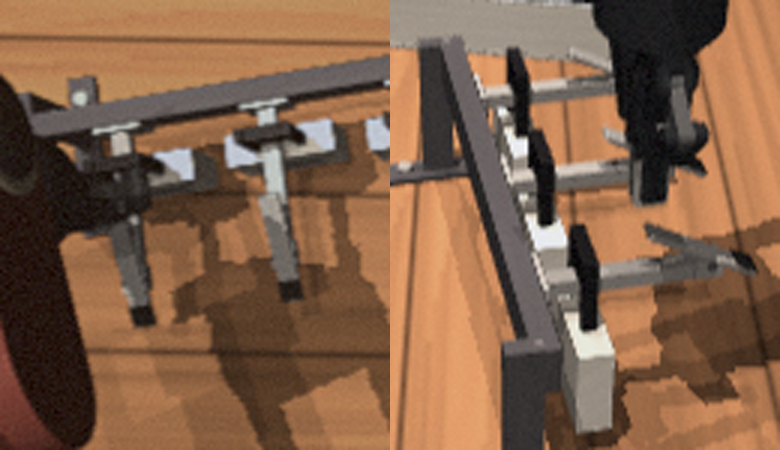

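The finger tip is at (650,200), directly above nose 1 at (650,230), so I'll press down.

```bash
python3 -m crank '[{"offset":[0,-0.001,0.016],"twist":[0,0,0]},{"offset":[0,-0.001,0.022],"twist":[0,0,0]},{"offset":[0,-0.001,0.028],"twist":[0,0,0]},{"offset":[0,-0.001,0.034],"twist":[0,0,0]},{"offset":[0,-0.001,0.039],"twist":[0,0,0]},{"offset":[0,-0.001,0.044],"twist":[0,0,0]},{"offset":[0,-0.001,0.046],"twist":[0,0,0]}]' 0
python3 -m crank '[{"offset":[0,0,-0.03],"twist":[0,0,0]},{"offset":[0,0,-0.06],"twist":[0,0,0]},{"offset":[0,0,-0.09],"twist":[0,0,0]},{"offset":[0,0,-0.09],"twist":[0,0,0]},{"offset":[0,0,-0.09],"twist":[0,0,0]}]' 1
python3 - <<'E'
from h import *
t=get_image("top"); s=get_image("side")
f=lambda im,u,v,w,h,k:cv2.resize(im[v:v+h,u:u+w],None,fx=k,fy=k,interpolation=2)
cv2.imwrite("pics/k2.png",np.hstack([f(t,130,170,130,150,3),f(s,290,190,130,150,3)])[:,:,::-1])
for n in("top","side"):
    for r in cut_out("keeper_1",n): print(n,round(r["confidence"],2),np.round(r["rect"],0))
E
python3 go.py p1,40,0,112
```

```text
t: 3.05
tool_pos: [0.5158, 0.3072, 0.1247]
tool_rot: [0.3, -3.124, 0.001]
contact_force: [-3.9, -2.0, 5.6]
opening: -0.0
grip_force: 2.8
t: 3.68
tool_pos: [0.5162, 0.3073, 0.214]
tool_rot: [0.3, -3.126, 0.001]
contact_force: [-0.7, 0.2, -0.3]
opening: 0.085
grip_force: 0.0
top 0.77 [224. 254.  12.  38.]
top 0.56 [273. 243.  14.  33.]
top 0.51 [173. 260.   7.  39.]
side 0.74 [391. 274.  44.  15.]
side 0.6 [377. 238.  29.  12.]
now [515.9 307.1 213.4] q6 -1.35 t 3.875 F [ 0.4 -0.6  0. ] open 85.3 grip 0.0
p1,40,0,112 [552.2 315.1 112. ] offset [-0.0374  0.001   0.1013] twist [-0.  -0.2 -0. ]
```

View pics/k2.png

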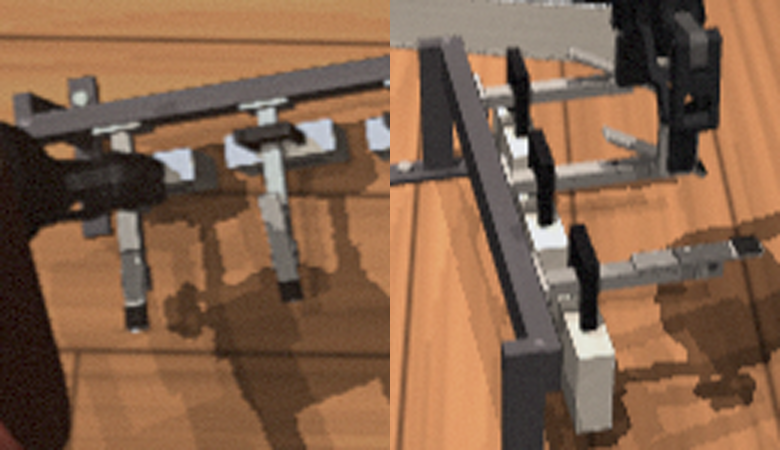

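Keeper 1 now lies level on its peg, at (690,260), and module 1 hangs undisturbed. I'll grasp it.

```bash
python3 -m crank '[{"offset":[-0.038,0.001,0],"twist":[0,0,0]},{"offset":[-0.038,0.001,0.03],"twist":[0,0,0]},{"offset":[-0.038,0.001,0.06],"twist":[0,0,0]},{"offset":[-0.038,0.001,0.09],"twist":[0,0,0]},{"offset":[-0.038,0.001,0.104],"twist":[0,0,0]},{"offset":[-0.038,0.001,0.104],"twist":[0,0,0]}]' 1
python3 -m crank '[{"offset":[0,0,0],"twist":[0,0,0]},{"offset":[0,0,0],"twist":[0,0,0]},{"offset":[0,0,0],"twist":[0,0,0]},{"offset":[0,0,0],"twist":[0,0,0]},{"offset":[0,0,0],"twist":[0,0,0]},{"offset":[0,0,0],"twist":[0,0,0]},{"offset":[0,0,-0.006],"twist":[0,0,0]},{"offset":[0,0,-0.012],"twist":[0,0,0]},{"offset":[0,0,-0.0125],"twist":[0,0,0]}]' 0.3 80
python3 go.py p1,-105,0,121
```

```text
t: 4.62
tool_pos: [0.5529, 0.3153, 0.1097]
tool_rot: [0.3, -3.124, 0.001]
contact_force: [0.1, -1.1, 0.2]
opening: 0.086
grip_force: 0.0
t: 5.75
tool_pos: [0.5537, 0.3157, 0.1239]
tool_rot: [0.3, -3.127, -0.0]
contact_force: [-0.3, -0.1, -2.2]
opening: 0.0389
grip_force: 80.4
now [553.7 315.7 123.9] q6 -1.36 t 5.75 F [-0.3 -0.1 -2.2] open 38.9 grip 80.4
p1,-105,0,121 [409.9 287.4 121. ] offset [ 0.1466 -0.0004  0.0029] twist [ 0. -0. -0.]
```

```bash
python3 -m crank '[{"offset":[0.01,0,0],"twist":[0,0,0]},{"offset":[0.025,0,0],"twist":[0,0,0]},{"offset":[0.04,0,0],"twist":[0,0,0]},{"offset":[0.055,0,0],"twist":[0,0,0]},{"offset":[0.07,0,0],"twist":[0,0,0]},{"offset":[0.085,0,0],"twist":[0,0,0]},{"offset":[0.1,0,0],"twist":[0,0,0]},{"offset":[0.115,0,0],"twist":[0,0,0]},{"offset":[0.13,0,0],"twist":[0,0,0]},{"offset":[0.145,0,0],"twist":[0,0,0]},{"offset":[0.15,0,0],"twist":[0,0,0]},{"offset":[0.15,0,-0.05],"twist":[0,0,0]},{"offset":[0.15,0,-0.1],"twist":[0,0,0]},{"offset":[0.15,0,-0.15],"twist":[0,0,0]},{"offset":[0.15,0,-0.15],"twist":[0,0,0]}]'
python3 go.py s1,0,0,230 s1,0,0,104
```

```text
t: 7.62
tool_pos: [0.409, 0.2883, 0.28]
tool_rot: [-0.299, 3.117, 0.006]
contact_force: [0.2, 0.1, -3.1]
opening: 0.0384
grip_force: 81.5
now [409.  288.3 280. ] q6 -1.3 t 7.625 F [ 0.2  0.1 -3.1] open 38.4 grip 81.5
s1,0,0,230 [ 489.5 -200.9  230. ] offset [ 0.0145 -0.4957  0.0484] twist [ 0.3  0.6 20. ]
s1,0,0,104 [ 489.5 -200.9  104. ] offset [ 0.0158 -0.4961  0.1744] twist [ 0.3  0.6 20. ]
```

```bash
python3 go.py s3,0,0,230; python3 -c "
from h import *
print(onz('top',(387,114),.17))"
```

```text
now [409.  288.3 280. ] q6 -1.3 t 7.625 F [ 0.2  0.1 -3.1] open 38.4 grip 81.5
s3,0,0,230 [ 592.3 -217.1  230. ] offset [-0.0833 -0.5313  0.0493] twist [ 0.3  0.6 20. ]
[ 0.79349688 -0.14058367  0.17      ]
```

```bash
python3 -m crank '[{"offset":[-0.01,-0.05,0],"twist":[0,0,2]},{"offset":[-0.02,-0.1,0],"twist":[0,0,5]},{"offset":[-0.03,-0.155,0],"twist":[0,0,8]},{"offset":[-0.035,-0.21,0],"twist":[0,0,11]},{"offset":[-0.045,-0.265,0],"twist":[0,0,14]},{"offset":[-0.053,-0.32,0],"twist":[0,0,17]},{"offset":[-0.061,-0.375,0],"twist":[0,0,19]},{"offset":[-0.069,-0.43,0],"twist":[0,0,20]},{"offset":[-0.077,-0.485,0],"twist":[0,0,20]},{"offset":[-0.083,-0.531,0],"twist":[0,0,20]},{"offset":[-0.083,-0.531,0.03],"twist":[0,0,20]},{"offset":[-0.083,-0.531,0.05],"twist":[0,0,20]},{"offset":[-0.083,-0.531,0.05],"twist":[0,0,20]},{"offset":[-0.083,-0.531,0.05],"twist":[0,0,20]}]'
python3 go.py s3,0,0,200
python3 - <<'E'
from rect import *
im=[(n,get_image(n)[:,:,::-1].copy()) for n in("top","side")]
for n,i in im: cv2.imwrite(f"pics/{n}_h1.png",i)
f=lambda i,u,v,w,h,k:cv2.resize(i[v:v+h,u:u+w],None,fx=k,fy=k,interpolation=2)
cv2.imwrite("pics/h1.png",np.hstack([f(im[0][1],350,150,130,150,3),f(im[1][1],275,80,130,150,3)]))
E
```

```text
t: 9.38
tool_pos: [0.5893, -0.2178, 0.2243]
tool_rot: [0.246, 3.131, -0.001]
contact_force: [-0.2, 0.7, -1.7]
opening: 0.0387
grip_force: 82.0
now [ 589.3 -217.8  224.3] q6 -1.89 t 9.375 F [-0.2  0.7 -1.7] open 38.7 grip 82.0
s3,0,0,200 [ 592.3 -217.1  200. ] offset [-0.0028  0.0012  0.0243] twist [-0.  0.  0.]
```

View pics/h1.png

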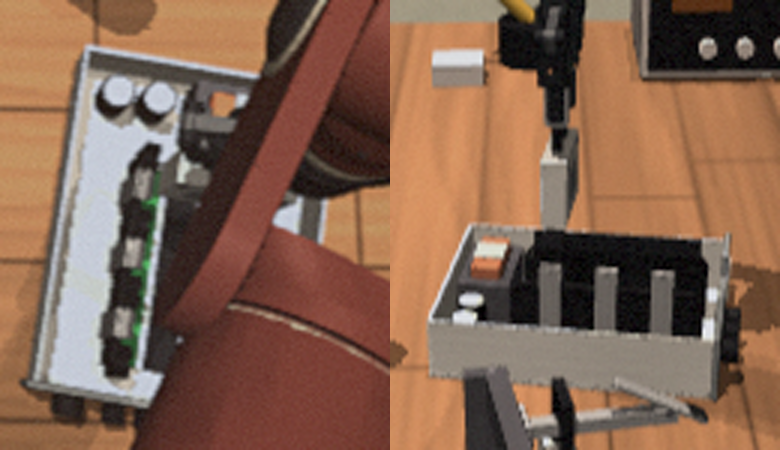

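The arm hides much of the top view. In the side view the module hangs plumb above slot 3, with its case's bottom corners at (541,222) and (571,229). I'll compare these with a projection of the expected pose.

```bash
python3 - <<'E'
from go import *
o=get_obs();p=o["tool_pos"]*1e3;print(p, o["tool_rot"])
for zz in(-91.5,-21.5):
  for x in(-12,12):
    q=w(p[:2],CY,x,40); uv=proj("side",np.r_[q,p[2]+zz]/1e3); print(zz,x,np.round((uv-[275,80])*3+[390,0],1))
for x in(-12,12):
    q=w(p[:2],CY,x,40); uv=proj("top",np.r_[q,p[2]-21.5]/1e3); print("top",x,np.round((uv-[350,150])*3,1))
E
python3 - <<'E'
import cv2,numpy as np
i=cv2.imread("pics/h1.png"); cv2.imwrite("pics/h1b.png",np.hstack([cv2.resize(i[90:250,510:610],None,fx=3.6,fy=3.6,interpolation=2),cv2.resize(i[100:260,100:210],None,fx=3.6,fy=3.6,interpolation=2)]))
E
```

```text
[ 589.78038624 -218.15905354  225.49578753] [ 2.45906446e-01  3.12946501e+00 -1.63460620e-03]
-91.5 -12 [566.3 226.2]
-91.5 12 [540.3 224.6]
-21.5 -12 [566.6 155.4]
-21.5 12 [539.9 153.9]
top -12 [179.8 178. ]
top 12 [184.7 142.2]
```

View pics/h1b.png

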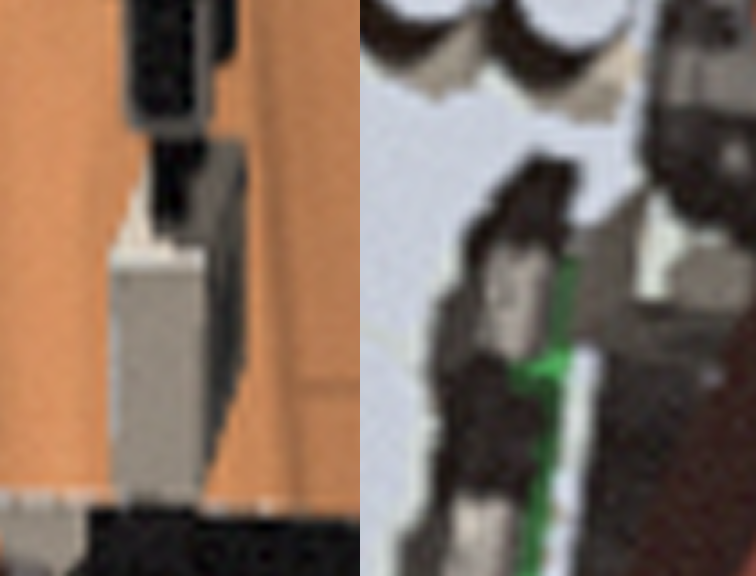

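The module's side edges match the projected pose in x. It sits about 5 mm lower in the grip than nominal, the same as the measured hanging height. I'll lower it in stages while watching the force.

```bash
python3 -m crank '[{"offset":[-0.0025,0.001,0.01],"twist":[0,0,0]},{"offset":[-0.0025,0.001,0.025],"twist":[0,0,0]},{"offset":[-0.0025,0.001,0.037],"twist":[0,0,0]},{"offset":[-0.0025,0.001,0.043],"twist":[0,0,0]},{"offset":[-0.0025,0.001,0.048],"twist":[0,0,0]},{"offset":[-0.0025,0.001,0.048],"twist":[0,0,0]}]'; python3 go.py s3,0,0,104
python3 -m crank '[{"offset":[0,0,0.005],"twist":[0,0,0]},{"offset":[0,0,0.01],"twist":[0,0,0]},{"offset":[0,0,0.015],"twist":[0,0,0]},{"offset":[0,0,0.018],"twist":[0,0,0]}]'; python3 go.py s3,0,0,104
```

```text
t: 10.22
tool_pos: [0.5921, -0.2185, 0.1764]
tool_rot: [0.248, 3.13, -0.002]
contact_force: [0.0, -3.4, 0.6]
opening: 0.0385
grip_force: 82.4
now [ 592.1 -218.5  176.4] q6 -1.88 t 10.225 F [ 0.  -3.4  0.6] open 38.5 grip 82.4
s3,0,0,104 [ 592.3 -217.1  104. ] offset [0.0002 0.0015 0.0724] twist [-0.1  0.1 -0. ]
t: 10.72
tool_pos: [0.5915, -0.2182, 0.1574]
tool_rot: [-0.247, -3.131, 0.002]
contact_force: [-1.4, -5.0, 1.9]
opening: 0.0387
grip_force: 82.5
now [ 591.5 -218.2  157.4] q6 -1.88 t 10.725 F [-1.4 -5.   1.9] open 38.7 grip 82.5
s3,0,0,104 [ 592.3 -217.1  104. ] offset [-0.0006  0.0013  0.0534] twist [-0.1 -0.  -0. ]
```

```bash
python3 -m crank '[{"offset":[0,0,0.006],"twist":[0,0,0]},{"offset":[0,0,0.012],"twist":[0,0,0]},{"offset":[0,0,0.018],"twist":[0,0,0]},{"offset":[0,0,0.024],"twist":[0,0,0]},{"offset":[0,0,0.03],"twist":[0,0,0]}]'
python3 -m crank '[{"offset":[0,0,0.005],"twist":[0,0,0]},{"offset":[0,0,0.01],"twist":[0,0,0]},{"offset":[0,0,0.014],"twist":[0,0,0]}]'
python3 -m crank '[{"offset":[0,0,0.003],"twist":[0,0,0]},{"offset":[0,0,0.005],"twist":[0,0,0]}]'
python3 go.py s3,0,0,104
```

```text
t: 11.35
tool_pos: [0.5918, -0.2184, 0.1276]
tool_rot: [0.248, 3.131, -0.002]
contact_force: [-0.6, -5.3, 1.6]
opening: 0.0383
grip_force: 82.6
t: 11.72
tool_pos: [0.5917, -0.2185, 0.1137]
tool_rot: [0.248, 3.131, -0.002]
contact_force: [-0.3, -5.6, 2.5]
opening: 0.0387
grip_force: 82.6
t: 11.98
tool_pos: [0.5918, -0.2185, 0.1088]
tool_rot: [0.248, 3.131, -0.002]
contact_force: [-0.6, -5.4, -1.6]
opening: 0.0386
grip_force: 82.0
now [ 591.8 -218.5  108.8] q6 -1.88 t 11.975 F [-0.6 -5.4 -1.6] open 38.6 grip 82.0
s3,0,0,104 [ 592.3 -217.1  104. ] offset [-0.0003  0.0014  0.0048] twist [-0.1  0.  -0. ]
```

```bash
python3 -m crank '[{"offset":[0,0,0.002],"twist":[0,0,0]},{"offset":[0,0,0.003],"twist":[0,0,0]},{"offset":[0,0,0.003],"twist":[0,0,0]}]'
python3 -m crank '[{"offset":[0,0,0.002],"twist":[0,0,0]},{"offset":[0,0,0.003],"twist":[0,0,0]},{"offset":[0,0,0.003],"twist":[0,0,0]}]'
python3 go.py
```

```text
t: 12.35
tool_pos: [0.5916, -0.2184, 0.1056]
tool_rot: [0.248, 3.132, -0.002]
contact_force: [-1.0, -5.3, 1.0]
opening: 0.0387
grip_force: 82.5
t: 12.72
tool_pos: [0.5922, -0.2186, 0.1052]
tool_rot: [0.247, 3.131, -0.002]
contact_force: [-3.5, -5.5, 10.2]
opening: 0.0388
grip_force: 83.8
now [ 592.2 -218.6  105.2] q6 -1.88 t 12.725 F [-3.5 -5.5 10.2] open 38.8 grip 83.8
```

```bash
python3 -m crank '[{"offset":[0,0,0.002],"twist":[0,0,0]},{"offset":[0,0,0.004],"twist":[0,0,0]},{"offset":[0,0,0.004],"twist":[0,0,0]}]'
python3 - <<'E'
from h import *
s=get_image("side")[:,:,::-1]; cv2.imwrite("pics/s_in.png",s)
t=get_image("top")[:,:,::-1]
f=lambda i,u,v,w,h,k:cv2.resize(i[v:v+h,u:u+w],None,fx=k,fy=k,interpolation=2)
cv2.imwrite("pics/i1.png",np.hstack([f(s,300,110,80,100,5),f(t,370,180,80,100,5)]))
E
```

```text
t: 13.1
tool_pos: [0.5935, -0.2189, 0.1051]
tool_rot: [0.247, 3.129, -0.003]
contact_force: [-8.9, -2.3, 23.7]
opening: 0.0391
grip_force: 85.3
```

View pics/i1.png

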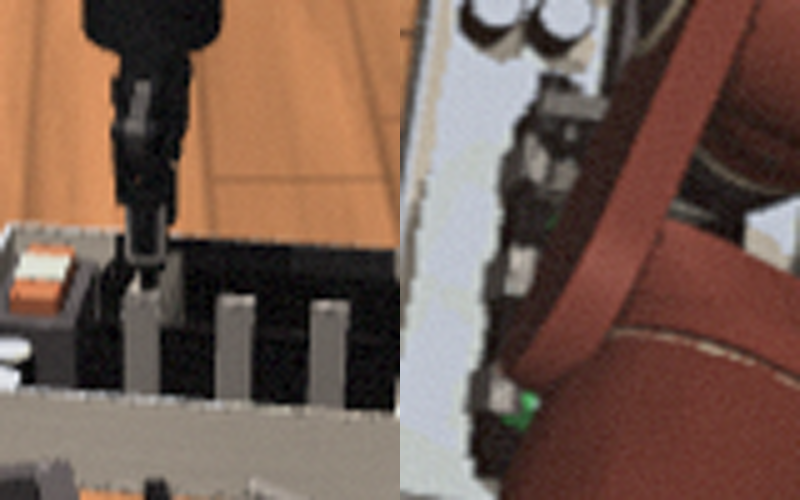

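```bash
python3 -m crank '[{"offset":[0,0,-0.004],"twist":[0,0,0]},{"offset":[0,0,-0.009],"twist":[0,0,0]},{"offset":[0,0,-0.011],"twist":[0,0,0]},{"offset":[0,0,-0.011],"twist":[0,0,0]}]'; python3 go.py
```

```text
t: 13.7
tool_pos: [0.5911, -0.2181, 0.1071]
tool_rot: [-0.248, -3.131, 0.001]
contact_force: [2.7, -6.6, -8.9]
opening: 0.0383
grip_force: 82.1
now [ 591.1 -218.1  107.1] q6 -1.88 t 13.7 F [ 2.7 -6.6 -8.9] open 38.3 grip 82.1
```

The tug test stops after about 1.9 mm with a reaction of roughly 9 N, so the catch has clicked over. The steady −5 N in y shows my slot estimate is about 2 mm too far in +y. I'll release, then correct it.

```bash
sed -i 's/540.9,-209.0/540.6,-211.0/' go.py
python3 -m crank '[{"offset":[0,-0.001,0.003],"twist":[0,0,0]},{"offset":[0,-0.001,0.003],"twist":[0,0,0]}]'
python3 -m crank '[{"offset":[0,0,0],"twist":[0,0,0]},{"offset":[0,0,0],"twist":[0,0,0]},{"offset":[0,0,0],"twist":[0,0,0]},{"offset":[0,0,0],"twist":[0,0,0]},{"offset":[0,0,-0.03],"twist":[0,0,0]},{"offset":[0,0,-0.06],"twist":[0,0,0]},{"offset":[0,0,-0.1],"twist":[0,0,0]},{"offset":[0,0,-0.15],"twist":[0,0,0]},{"offset":[0,0,-0.15],"twist":[0,0,0]}]' 1
python3 go.py p1,-80,0,250
```

```text
t: 13.95
tool_pos: [0.5911, -0.2184, 0.1055]
tool_rot: [-0.248, -3.131, -0.001]
contact_force: [0.3, -4.9, -5.2]
opening: 0.0385
grip_force: 82.6
t: 15.08
tool_pos: [0.594, -0.2198, 0.2635]
tool_rot: [0.246, 3.122, -0.006]
contact_force: [0.7, -0.1, 0.7]
opening: 0.0853
grip_force: 0.0
now [ 594.  -219.8  263.5] q6 -1.89 t 15.075 F [ 0.7 -0.1  0.7] open 85.3 grip 0.0
p1,-80,0,250 [434.4 292.2 250. ] offset [0.238  0.4807 0.0096] twist [ -0.3   0.6 -20. ]
```

```bash
python3 -m crank '[{"offset":[0.024,0.048,0],"twist":[0,0,-2]},{"offset":[0.048,0.096,0],"twist":[0,0,-4]},{"offset":[0.072,0.144,0],"twist":[0,0,-6]},{"offset":[0.096,0.192,0],"twist":[0,0,-8]},{"offset":[0.12,0.24,0],"twist":[0,0,-10]},{"offset":[0.144,0.29,0],"twist":[0,0,-13]},{"offset":[0.168,0.338,0],"twist":[0,0,-16]},{"offset":[0.192,0.386,0],"twist":[0,0,-18]},{"offset":[0.216,0.434,0],"twist":[0,0,-20]},{"offset":[0.238,0.481,0],"twist":[0,0,-20]},{"offset":[0.238,0.481,0.05],"twist":[0,0,-20]},{"offset":[0.238,0.481,0.1],"twist":[0,0,-20]},{"offset":[0.238,0.481,0.1],"twist":[0,0,-20]}]' 0; python3 go.py p1,-80,0,130 p1,-80,0,103
python3 - <<'E'
from h import *
for n in("top","side"):
  get_image(n)
  for q in("catch_1","module_1_mid","keeper_1"):
    for r in cut_out(q,n):
      if r["confidence"]>.2: print(n,q,round(r["confidence"],2),np.round(r["rect"],1), r["region"].sum())
E
```

```text
t: 16.7
tool_pos: [0.4282, 0.2921, 0.151]
tool_rot: [0.3, -3.116, 0.006]
contact_force: [0.0, -0.4, 0.7]
opening: 0.0002
grip_force: 0.0
now [428.2 292.1 151. ] q6 -1.31 t 16.7 F [ 0.  -0.4  0.7] open 0.2 grip 0.0
p1,-80,0,130 [434.4 292.2 130. ] offset [-0.0064 -0.001   0.0209] twist [-0.2 -0.6 -0. ]
p1,-80,0,103 [434.4 292.2 103. ] offset [-0.0067 -0.0009  0.0479] twist [-0.2 -0.6 -0. ]
top catch_1 0.62 [391.7 234.2  11.4  12.8] 112
top catch_1 0.56 [387.6 257.8   8.4   6.9] 88
top catch_1 0.44 [395.1 212.3  13.9   9.3] 127
top module_1_mid 0.62 [270.6 213.6  40.9  21.5] 586
top module_1_mid 0.49 [223.2 253.2  13.6  37. ] 264
top keeper_1 0.7 [173.9 258.8  10.9  35. ] 278
top keeper_1 0.6 [225.8 254.9  15.3  35.4] 238
top keeper_1 0.55 [271.2 243.9  16.2  33.9] 243
side catch_1 0.63 [366.  184.4   7.4  24.9] 161
side catch_1 0.46 [326.4 175.4   9.1  20.7] 143
side module_1_mid 0.54 [331.4 225.3  17.2  41.2] 354
side keeper_1 0.69 [364.4 211.9  29.9  16.3] 109
side keeper_1 0.63 [392.5 274.8  42.3  13. ] 304
side keeper_1 0.46 [376.7 238.8  34.2  14.3] 189
```

```bash
python3 -m crank '[{"offset":[-0.0065,-0.001,0.01],"twist":[0,0,0]},{"offset":[-0.0065,-0.001,0.02],"twist":[0,0,0]},{"offset":[-0.0065,-0.001,0.025],"twist":[0,0,0]},{"offset":[-0.0065,-0.001,0.03],"twist":[0,0,0]},{"offset":[-0.0065,-0.001,0.035],"twist":[0,0,0]},{"offset":[-0.0065,-0.001,0.04],"twist":[0,0,0]}]' 0;python3 go.py p1,-80,0,160
```

```text
t: 17.85
tool_pos: [0.4385, 0.2939, 0.1168]
tool_rot: [0.301, -3.127, -0.0]
contact_force: [-0.3, 0.1, -0.4]
opening: 0.0004
grip_force: 0.0
now [438.5 293.9 116.8] q6 -1.31 t 17.85 F [-0.3  0.1 -0.4] open 0.4 grip 0.0
p1,-80,0,160 [434.4 292.2 160. ] offset [ 0.0043 -0.0009 -0.0432] twist [ 0. -0. -0.]
```

```bash
python3 -m crank '[{"offset":[0.003,0,0.004],"twist":[0,0,0]},{"offset":[0.003,0,0.004],"twist":[0,0,0]},{"offset":[0.003,0,-0.03],"twist":[0,0,0]},{"offset":[0.003,0,-0.06],"twist":[0,0,0]},{"offset":[-0.02,-0.03,-0.07],"twist":[0,0,0]},{"offset":[-0.05,-0.07,-0.07],"twist":[0,0,0]},{"offset":[-0.08,-0.106,-0.07],"twist":[0,0,0]},{"offset":[-0.08,-0.106,-0.07],"twist":[0,0,0]},{"offset":[-0.08,-0.106,-0.05],"twist":[0,0,0]},{"offset":[-0.08,-0.106,-0.05],"twist":[0,0,0]},{"offset":[-0.08,-0.106,-0.05],"twist":[0,0,0]}]' 0;python3 go.py p2,4,0,126
python3 - <<'E'
from h import *
for n in("top","side"):
  get_image(n)
  for q in("module_1_mid","keeper_1"):
    for r in cut_out(q,n):
      if r["confidence"]>.2: print(n,q,round(r["confidence"],2),np.round(r["rect"],1), r["region"].sum())
E
```

```text
t: 19.23
tool_pos: [0.5363, 0.2057, 0.1661]
tool_rot: [0.302, -3.126, 0.0]
contact_force: [-0.2, -0.1, -0.1]
opening: 0.0001
grip_force: 0.0
now [536.3 205.7 166.1] q6 -1.53 t 19.225 F [-0.2 -0.1 -0.1] open 0.1 grip 0.0
p2,4,0,126 [536.9 205.2 126. ] offset [-0.0006 -0.0007  0.0401] twist [ 0.  -0.1  0. ]
top module_1_mid 0.94 [271.6 212.   42.9  24. ] 492
top keeper_1 0.85 [172.1 260.1  16.6  30.3] 273
top keeper_1 0.82 [270.9 242.5  10.9  33.4] 275
top keeper_1 0.47 [225.3 254.2  10.7  35.2] 177
side module_1_mid 0.56 [329.3 226.6  17.4  41.8] 294
side module_1_mid 0.51 [244.3 257.6  73.   35.9] 1838
side keeper_1 0.72 [378.4 240.5  31.9  14. ] 131
side keeper_1 0.54 [392.2 272.1  36.6  19.6] 213
side keeper_1 0.42 [365.8 213.8  30.   16.5] 53
side keeper_1 0.32 [350.9 283.4 126.4 159.7] 5076
```

Keeper 1's box is back to its shut shape. Now I'll open keeper 2.

```bash
python3 -m crank '[{"offset":[0,0,0.01],"twist":[0,0,0]},{"offset":[0,0,0.016],"twist":[0,0,0]},{"offset":[0,0,0.022],"twist":[0,0,0]},{"offset":[0,0,0.028],"twist":[0,0,0]},{"offset":[0,0,0.033],"twist":[0,0,0]},{"offset":[0,0,0.038],"twist":[0,0,0]},{"offset":[0,0,0.041],"twist":[0,0,0]}]' 0
python3 -m crank '[{"offset":[0,0,-0.03],"twist":[0,0,0]},{"offset":[0,0,-0.06],"twist":[0,0,0]},{"offset":[0,0,-0.09],"twist":[0,0,0]},{"offset":[0,0,-0.09],"twist":[0,0,0]},{"offset":[0,0,-0.09],"twist":[0,0,0]}]' 1
cat > look.py <<'E'
from go import *
import sys
for n in("top","side"):
  cv2.imwrite(f"pics/l_{n}.png",get_image(n)[:,:,::-1])
  for q in("module_1_mid","keeper_1"):
    for r in cut_out(q,n):
      if r["confidence"]>.35: print(n,q,round(r["confidence"],2),np.round(r["rect"],1), r["region"].sum())
E
python3 look.py; python3 go.py p2,40,0,109
```

```text
t: 20.4
tool_pos: [0.5365, 0.2049, 0.1247]
tool_rot: [0.3, -3.125, 0.001]
contact_force: [-2.7, -0.9, 5.7]
opening: 0.0002
grip_force: 3.4
t: 21.02
tool_pos: [0.5367, 0.2049, 0.2145]
tool_rot: [0.3, -3.125, 0.0]
contact_force: [-0.3, -0.5, 1.2]
opening: 0.0851
grip_force: 0.0
top module_1_mid 0.84 [271.6 214.7  41.1  19.2] 473
top keeper_1 0.84 [171.7 261.1  18.   37.3] 294
top keeper_1 0.82 [270.8 243.7  11.8  34.4] 214
top keeper_1 0.61 [224.8 251.9  11.2  39.9] 298
top keeper_1 0.58 [408.4 229.5 103.8 129.7] 10403
side module_1_mid 0.63 [331.1 225.2  17.2  43.4] 345
side keeper_1 0.64 [393.9 273.6  33.1  19.5] 204
side keeper_1 0.61 [377.1 240.9  38.5   5.8] 214
side keeper_1 0.43 [364.5 213.9  31.6  15.9] 107
now [536.8 204.9 214.7] q6 -1.53 t 21.325 F [ 0.3 -0.7  0.2] open 85.5 grip 0.0
p2,40,0,109 [572.3 212.  109. ] offset [-0.0363  0.0002  0.1056] twist [-0.  -0.1 -0. ]
```

```bash
cat > tm.py <<'E'
from h import *
import sys
# template match of module handle i between start picture and newest saved
H={"1":((166,225),(354,271)),"2":((220,215),(341,240)),"3":((268,209),(332,212))}
for k in sys.argv[1:]:
  for n,c in zip(("top","side"),H[k]):
    a=cv2.imread(f"pics/{n}0.png"); b=cv2.imread(f"pics/l_{n}.png"); u,v=c; r=10
    t=a[v-r:v+r,u-r-3:u+r+3]; s=b[v-26:v+26,u-29:u+29]
    m=cv2.matchTemplate(s,t,5); _,x,_,l=cv2.minMaxLoc(m); print(k,n,"score",round(x,2),"shift px",l[0]-16,l[1]-16)
E
python3 tm.py 2 3
```

```text
2 top score 0.45 shift px 11 11
2 side score 0.99 shift px 0 0
3 top score 1.0 shift px 0 0
3 side score 1.0 shift px 0 0
```

```bash
python3 -m crank '[{"offset":[-0.038,-0.001,0],"twist":[0,0,0]},{"offset":[-0.038,-0.001,0.03],"twist":[0,0,0]},{"offset":[-0.038,-0.001,0.06],"twist":[0,0,0]},{"offset":[-0.038,-0.001,0.09],"twist":[0,0,0]},{"offset":[-0.038,-0.001,0.105],"twist":[0,0,0]},{"offset":[-0.038,-0.001,0.105],"twist":[0,0,0]}]' 1
python3 -m crank '[{"offset":[0,0,0],"twist":[0,0,0]},{"offset":[0,0,0],"twist":[0,0,0]},{"offset":[0,0,0],"twist":[0,0,0]},{"offset":[0,0,0],"twist":[0,0,0]},{"offset":[0,0,0],"twist":[0,0,0]},{"offset":[0,0,0],"twist":[0,0,0]},{"offset":[0,0,-0.006],"twist":[0,0,0]},{"offset":[0,0,-0.012],"twist":[0,0,0]},{"offset":[0,0,-0.0125],"twist":[0,0,0]},{"offset":[0,0,-0.0125],"twist":[0,0,0]}]' 0.3 80
python3 go.py p2,-105,0,121
```

```text
t: 22.08
tool_pos: [0.5739, 0.2111, 0.1095]
tool_rot: [0.3, -3.125, 0.001]
contact_force: [0.4, -0.7, 1.1]
opening: 0.0856
grip_force: 0.0
t: 23.32
tool_pos: [0.5745, 0.2112, 0.1229]
tool_rot: [0.3, -3.127, 0.0]
contact_force: [-0.5, -0.3, -3.3]
opening: 0.0385
grip_force: 80.5
now [574.5 211.2 122.9] q6 -1.53 t 23.325 F [-0.5 -0.3 -3.3] open 38.5 grip 80.5
p2,-105,0,121 [429.9 184.4 121. ] offset [0.147  0.0012 0.002 ] twist [-0. -0. -0.]
```

Held and lifted. I'll take it out along the peg, then up.

```bash
python3 -m crank '[{"offset":[0.01,0,0],"twist":[0,0,0]},{"offset":[0.025,0,0],"twist":[0,0,0]},{"offset":[0.04,0,0],"twist":[0,0,0]},{"offset":[0.055,0,0],"twist":[0,0,0]},{"offset":[0.07,0.001,0],"twist":[0,0,0]},{"offset":[0.085,0.001,0],"twist":[0,0,0]},{"offset":[0.1,0.001,0],"twist":[0,0,0]},{"offset":[0.115,0.001,0],"twist":[0,0,0]},{"offset":[0.13,0.001,0],"twist":[0,0,0]},{"offset":[0.145,0.001,0],"twist":[0,0,0]},{"offset":[0.15,0.001,0],"twist":[0,0,0]},{"offset":[0.15,0.001,-0.05],"twist":[0,0,0]},{"offset":[0.15,0.001,-0.1],"twist":[0,0,0]},{"offset":[0.15,0.001,-0.15],"twist":[0,0,0]},{"offset":[0.15,0.001,-0.15],"twist":[0,0,0]},{"offset":[0.15,0.001,-0.15],"twist":[0,0,0]}]'
python3 go.py s2,0,0,230
```

```text
t: 25.32
tool_pos: [0.427, 0.1836, 0.2723]
tool_rot: [0.3, -3.126, 0.0]
contact_force: [-0.0, -0.8, -2.9]
opening: 0.0386
grip_force: 81.5
now [427.  183.6 272.3] q6 -1.52 t 25.325 F [-0.  -0.8 -2.9] open 38.6 grip 81.5
s2,0,0,230 [ 540.6 -211.   230. ] offset [-0.0365 -0.409   0.0423] twist [-0.  -0.1 20. ]
```

```bash
python3 -m crank '[{"offset":[-0.005,-0.05,0],"twist":[0,0,3]},{"offset":[-0.01,-0.1,0],"twist":[0,0,6]},{"offset":[-0.015,-0.155,0],"twist":[0,0,9]},{"offset":[-0.02,-0.21,0],"twist":[0,0,12]},{"offset":[-0.024,-0.265,0],"twist":[0,0,15]},{"offset":[-0.029,-0.32,0],"twist":[0,0,18]},{"offset":[-0.034,-0.37,0],"twist":[0,0,20]},{"offset":[-0.0365,-0.409,0],"twist":[0,0,20]},{"offset":[-0.0365,-0.409,0.03],"twist":[0,0,20]},{"offset":[-0.0365,-0.409,0.05],"twist":[0,0,20]},{"offset":[-0.0365,-0.409,0.055],"twist":[0,0,20]},{"offset":[-0.0365,-0.409,0.055],"twist":[0,0,20]},{"offset":[-0.0365,-0.409,0.055],"twist":[0,0,20]}]'
python3 go.py s2,0,0,176; python3 look.py | grep module; python3 tm.py 3
```

```text
t: 26.95
tool_pos: [0.5416, -0.2107, 0.2197]
tool_rot: [0.246, 3.13, -0.001]
contact_force: [-1.0, -0.1, -2.8]
opening: 0.0386
grip_force: 82.2
now [ 541.6 -210.7  219.7] q6 -1.91 t 26.95 F [-1.  -0.1 -2.8] open 38.6 grip 82.2
s2,0,0,176 [ 540.6 -211.   176. ] offset [ 0.001  -0.0004  0.0437] twist [-0.   0.1  0. ]
top module_1_mid 0.73 [408.2 231.6  15.3  14. ] 138
side module_1_mid 0.77 [332.9 233.9  18.1  60.1] 456
3 top score 1.0 shift px 0 0
3 side score 1.0 shift px 0 0
```

```bash
python3 -m crank '[{"offset":[0.0005,0,0.012],"twist":[0,0,0]},{"offset":[0.0005,0,0.025],"twist":[0,0,0]},{"offset":[0.0005,0,0.035],"twist":[0,0,0]},{"offset":[0.0005,0,0.044],"twist":[0,0,0]},{"offset":[0.0005,0,0.05],"twist":[0,0,0]}]'
python3 -m crank '[{"offset":[0,0,0.006],"twist":[0,0,0]},{"offset":[0,0,0.012],"twist":[0,0,0]},{"offset":[0,0,0.018],"twist":[0,0,0]},{"offset":[0,0,0.024],"twist":[0,0,0]}]'; python3 go.py s2,0,0,104
```

```text
t: 27.88
tool_pos: [0.5406, -0.2115, 0.1681]
tool_rot: [0.248, 3.131, -0.002]
contact_force: [-0.4, -2.3, -1.4]
opening: 0.0383
grip_force: 82.4
t: 28.38
tool_pos: [0.5401, -0.2108, 0.144]
tool_rot: [-0.247, -3.131, 0.0]
contact_force: [-2.9, -3.3, 1.2]
opening: 0.038
grip_force: 82.7
now [ 540.1 -210.8  144. ] q6 -1.91 t 28.375 F [-2.9 -3.3  1.2] open 38.0 grip 82.7
s2,0,0,104 [ 540.6 -211.   104. ] offset [-0.0005 -0.0001  0.04  ] twist [-0.  -0.1 -0. ]
```

```bash
python3 -m crank '[{"offset":[0.0005,0,0.006],"twist":[0,0,0]},{"offset":[0.0005,0,0.012],"twist":[0,0,0]},{"offset":[0.0005,0,0.018],"twist":[0,0,0]},{"offset":[0.0005,0,0.024],"twist":[0,0,0]},{"offset":[0.0005,0,0.03],"twist":[0,0,0]},{"offset":[0.0005,0,0.034],"twist":[0,0,0]}]'
python3 -m crank '[{"offset":[0,0,0.002],"twist":[0,0,0]},{"offset":[0,0,0.004],"twist":[0,0,0]},{"offset":[0,0,0.006],"twist":[0,0,0]},{"offset":[0,0,0.008],"twist":[0,0,0]}]'; python3 go.py s2,0,0,104
```

```text
t: 29.12
tool_pos: [0.5398, -0.2107, 0.1098]
tool_rot: [-0.247, -3.131, -0.0]
contact_force: [-4.0, -3.3, 2.1]
opening: 0.0382
grip_force: 82.8
t: 29.62
tool_pos: [0.5403, -0.2106, 0.1047]
tool_rot: [-0.247, -3.132, -0.0]
contact_force: [-10.0, 1.4, 18.1]
opening: 0.0383
grip_force: 84.3
now [ 540.3 -210.6  104.7] q6 -1.91 t 29.625 F [-10.    1.4  18.1] open 38.3 grip 84.3
s2,0,0,104 [ 540.6 -211.   104. ] offset [-0.0003 -0.0003  0.0007] twist [ 0. -0. -0.]
```

```bash
python3 -m crank '[{"offset":[0.001,0,0.002],"twist":[0,0,0]},{"offset":[0.001,0,0.002],"twist":[0,0,0]}]'
python3 -m crank '[{"offset":[0,0,-0.004],"twist":[0,0,0]},{"offset":[0,0,-0.008],"twist":[0,0,0]},{"offset":[0,0,-0.01],"twist":[0,0,0]},{"offset":[0,0,-0.01],"twist":[0,0,0]}]'; python3 go.py
```

```text
t: 29.88
tool_pos: [0.5403, -0.2106, 0.1046]
tool_rot: [0.246, 3.13, -0.0]
contact_force: [-10.0, 1.8, 18.3]
opening: 0.0381
grip_force: 84.9
t: 30.38
tool_pos: [0.5385, -0.2101, 0.1067]
tool_rot: [-0.248, -3.131, -0.001]
contact_force: [5.3, -5.1, -16.2]
opening: 0.0384
grip_force: 83.2
now [ 538.5 -210.1  106.7] q6 -1.91 t 30.375 F [  5.3  -5.1 -16.2] open 38.4 grip 83.2
```

Held firmly by the catch, with a 16 N reaction. I'll release it and go shut keeper 2.

```bash
python3 -m crank '[{"offset":[0,0,0.004],"twist":[0,0,0]},{"offset":[0,0,0.004],"twist":[0,0,0]}]'
python3 -m crank '[{"offset":[0,0,0],"twist":[0,0,0]},{"offset":[0,0,0],"twist":[0,0,0]},{"offset":[0,0,0],"twist":[0,0,0]},{"offset":[0,0,0],"twist":[0,0,0]},{"offset":[0,0,-0.03],"twist":[0,0,0]},{"offset":[0,0,-0.06],"twist":[0,0,0]},{"offset":[0,0,-0.1],"twist":[0,0,0]},{"offset":[0,0,-0.15],"twist":[0,0,0]},{"offset":[0,0,-0.15],"twist":[0,0,0]},{"offset":[0,0,-0.15],"twist":[0,0,0]},{"offset":[0,0,-0.15],"twist":[0,0,0]}]' 1
python3 go.py p2,-80,0,250
```

```text
t: 30.62
tool_pos: [0.539, -0.2104, 0.1057]
tool_rot: [-0.247, -3.132, -0.001]
contact_force: [0.3, -3.7, -5.5]
opening: 0.0389
grip_force: 84.4
t: 32.0
tool_pos: [0.5382, -0.21, 0.2541]
tool_rot: [-0.247, -3.129, -0.002]
contact_force: [0.0, -1.0, -0.3]
opening: 0.0853
grip_force: 0.0
now [ 538.2 -210.   254.1] q6 -1.91 t 32.0 F [ 0.  -1.  -0.3] open 85.3 grip 0.0
p2,-80,0,250 [454.5 189.1 250. ] offset [0.1453 0.3811 0.0051] twist [  0.1  -0.2 -20. ]
```

```bash
python3 -m crank '[{"offset":[0.018,0.048,0],"twist":[0,0,-3]},{"offset":[0.036,0.096,0],"twist":[0,0,-6]},{"offset":[0.054,0.144,0],"twist":[0,0,-9]},{"offset":[0.073,0.192,0],"twist":[0,0,-12]},{"offset":[0.091,0.24,0],"twist":[0,0,-15]},{"offset":[0.11,0.29,0],"twist":[0,0,-18]},{"offset":[0.128,0.338,0],"twist":[0,0,-20]},{"offset":[0.145,0.381,0],"twist":[0,0,-20]},{"offset":[0.145,0.381,0.05],"twist":[0,0,-20]},{"offset":[0.145,0.381,0.1],"twist":[0,0,-20]},{"offset":[0.145,0.381,0.1],"twist":[0,0,-20]},{"offset":[0.145,0.381,0.1],"twist":[0,0,-20]},{"offset":[0.145,0.381,0.1],"twist":[0,0,-20]}]' 0; python3 go.py p2,-80,0,113
```

```text
t: 33.62
tool_pos: [0.4573, 0.1888, 0.1591]
tool_rot: [-0.299, 3.123, 0.001]
contact_force: [-0.3, -0.1, -0.4]
opening: 0.0003
grip_force: 0.0
now [457.3 188.8 159.1] q6 -1.52 t 33.625 F [-0.3 -0.1 -0.4] open 0.3 grip 0.0
p2,-80,0,113 [454.5 189.1 113. ] offset [0.0029 0.0009 0.0461] twist [ 0.   0.3 -0.1]
```

```bash
python3 -m crank '[{"offset":[0.003,0.001,0.015],"twist":[0,0,0]},{"offset":[0.003,0.001,0.025],"twist":[0,0,0]},{"offset":[0.003,0.001,0.032],"twist":[0,0,0]},{"offset":[0.003,0.001,0.038],"twist":[0,0,0]},{"offset":[0.003,0.001,0.044],"twist":[0,0,0]},{"offset":[0.003,0.001,0.047],"twist":[0,0,0]},{"offset":[0.003,0.001,0.047],"twist":[0,0,0]}]' 0
python3 -m crank '[{"offset":[0,0,-0.03],"twist":[0,0,0]},{"offset":[0,0,-0.06],"twist":[0,0,0]},{"offset":[-0.02,-0.03,-0.07],"twist":[0,0,0]},{"offset":[-0.05,-0.07,-0.07],"twist":[0,0,0]},{"offset":[-0.084,-0.105,-0.07],"twist":[0,0,0]},{"offset":[-0.084,-0.105,-0.07],"twist":[0,0,0]},{"offset":[-0.084,-0.105,-0.055],"twist":[0,0,0]},{"offset":[-0.084,-0.105,-0.055],"twist":[0,0,0]},{"offset":[-0.084,-0.105,-0.055],"twist":[0,0,0]}]' 0; python3 look.py; python3 tm.py 3; python3 go.py p3,4,0,125
```

```text
t: 34.5
tool_pos: [0.4525, 0.1889, 0.109]
tool_rot: [0.3, -3.127, 0.0]
contact_force: [0.3, -0.2, 0.3]
opening: -0.0
grip_force: 0.0
t: 35.62
tool_pos: [0.5541, 0.1025, 0.1639]
tool_rot: [0.302, -3.126, -0.0]
contact_force: [0.1, -0.1, 0.1]
opening: -0.0001
grip_force: 0.0
top keeper_1 0.75 [224.9 253.8  10.6  35.1] 215
top keeper_1 0.59 [171.9 259.4  15.   35.2] 257
side module_1_mid 0.78 [333.4 235.3  19.9  56.7] 476
side keeper_1 0.7 [257.1 176.3  23.6  63.6] 1220
side keeper_1 0.69 [393.  273.1  35.2  18.9] 161
side keeper_1 0.69 [365.8 212.4  27.8  14.9] 87
side keeper_1 0.62 [377.4 238.2  28.5  16.5] 157
3 top score 0.24 shift px 16 -8
3 side score 0.99 shift px 0 0
now [555.  102.  164.7] q6 -1.71 t 35.925 F [ 0.4 -0.9  0.8] open 0.1 grip 0.0
p3,4,0,125 [557.  102.1 125. ] offset [-0.0019 -0.0003  0.0397] twist [-0.  0. -0.]
```

Keepers 1 and 2 are shut, and module 3 has not moved. I'll open keeper 3.

```bash
python3 -m crank '[{"offset":[-0.002,0,0.01],"twist":[0,0,0]},{"offset":[-0.002,0,0.016],"twist":[0,0,0]},{"offset":[-0.002,0,0.022],"twist":[0,0,0]},{"offset":[-0.002,0,0.028],"twist":[0,0,0]},{"offset":[-0.002,0,0.033],"twist":[0,0,0]},{"offset":[-0.002,0,0.037],"twist":[0,0,0]},{"offset":[-0.002,0,0.04],"twist":[0,0,0]}]' 0
python3 -m crank '[{"offset":[0,0,-0.03],"twist":[0,0,0]},{"offset":[0,0,-0.06],"twist":[0,0,0]},{"offset":[0,0,-0.09],"twist":[0,0,0]},{"offset":[0,0,-0.09],"twist":[0,0,0]},{"offset":[0,0,-0.09],"twist":[0,0,0]}]' 1
python3 look.py; python3 tm.py 3; python3 go.py p3,39,0,109
```

```text
t: 36.8
tool_pos: [0.5561, 0.1021, 0.1244]
tool_rot: [0.3, -3.124, 0.0]
contact_force: [-6.9, -1.3, 11.7]
opening: -0.0003
grip_force: 5.8
t: 37.42
tool_pos: [0.5563, 0.1021, 0.213]
tool_rot: [0.3, -3.125, -0.0]
contact_force: [-0.2, -0.4, -0.1]
opening: 0.0853
grip_force: 0.0
top keeper_1 0.63 [172.9 261.1  11.   35.5] 268
top keeper_1 0.58 [223.9 252.3  17.4  37.4] 256
side module_1_mid 0.9 [333.9 234.4  20.7  60.4] 499
side keeper_1 0.75 [363.8 213.4  32.8  10.4] 171
side keeper_1 0.63 [393.6 273.8  37.3  22. ] 248
side keeper_1 0.5 [379.6 238.9  32.1  14.6] 173
3 top score 0.28 shift px -16 13
3 side score 0.99 shift px 0 0
now [556.4 102.2 213.2] q6 -1.71 t 37.725 F [-0.5 -0.4 -0.8] open 85.3 grip 0.0
p3,39,0,109 [591.3 108.8 109. ] offset [-0.0357 -0.0002  0.1041] twist [ 0.  -0.1 -0. ]
```

```bash
python3 -m crank '[{"offset":[-0.036,0,0],"twist":[0,0,0]},{"offset":[-0.036,0,0.03],"twist":[0,0,0]},{"offset":[-0.036,0,0.06],"twist":[0,0,0]},{"offset":[-0.036,0,0.09],"twist":[0,0,0]},{"offset":[-0.036,0,0.104],"twist":[0,0,0]},{"offset":[-0.036,0,0.104],"twist":[0,0,0]}]' 1
python3 -m crank '[{"offset":[0,0,0],"twist":[0,0,0]},{"offset":[0,0,0],"twist":[0,0,0]},{"offset":[0,0,0],"twist":[0,0,0]},{"offset":[0,0,0],"twist":[0,0,0]},{"offset":[0,0,0],"twist":[0,0,0]},{"offset":[0,0,0],"twist":[0,0,0]},{"offset":[0,0,-0.006],"twist":[0,0,0]},{"offset":[0,0,-0.012],"twist":[0,0,0]},{"offset":[0,0,-0.0125],"twist":[0,0,0]},{"offset":[0,0,-0.0125],"twist":[0,0,0]}]' 0.3 80
python3 go.py p3,-105,0,121
```

```text
t: 38.48
tool_pos: [0.5915, 0.109, 0.1091]
tool_rot: [0.3, -3.125, -0.0]
contact_force: [0.4, -0.3, 1.1]
opening: 0.0858
grip_force: 0.0
t: 39.72
tool_pos: [0.592, 0.109, 0.1225]
tool_rot: [0.3, -3.127, -0.0]
contact_force: [0.7, -0.0, -2.4]
opening: 0.0386
grip_force: 80.4
now [592.  109.  122.5] q6 -1.7 t 39.725 F [ 0.7 -0.  -2.4] open 38.6 grip 80.4
p3,-105,0,121 [450.   81.3 121. ] offset [ 0.1447 -0.0002  0.0016] twist [ 0. -0. -0.]
```

```bash
python3 -m crank '[{"offset":[0.01,0,0],"twist":[0,0,0]},{"offset":[0.025,0,0],"twist":[0,0,0]},{"offset":[0.04,0,0],"twist":[0,0,0]},{"offset":[0.055,0,0],"twist":[0,0,0]},{"offset":[0.07,0,0],"twist":[0,0,0]},{"offset":[0.085,0,0],"twist":[0,0,0]}]'
python3 -m crank '[{"offset":[0.015,0,0],"twist":[0,0,0]},{"offset":[0.03,0,0],"twist":[0,0,0]},{"offset":[0.045,0,0],"twist":[0,0,0]},{"offset":[0.06,0,0],"twist":[0,0,0]},{"offset":[0.065,0,0],"twist":[0,0,0]},{"offset":[0.065,0,-0.05],"twist":[0,0,0]},{"offset":[0.065,0,-0.1],"twist":[0,0,0]},{"offset":[0.065,0,-0.15],"twist":[0,0,0]},{"offset":[0.065,0,-0.15],"twist":[0,0,0]},{"offset":[0.065,0,-0.15],"twist":[0,0,0]}]'
python3 go.py s1,0,0,220
```

```text
t: 40.48
tool_pos: [0.5077, 0.0927, 0.1229]
tool_rot: [-0.3, 3.127, -0.0]
contact_force: [0.6, -0.2, -2.8]
opening: 0.0387
grip_force: 80.4
t: 41.72
tool_pos: [0.4446, 0.0805, 0.2718]
tool_rot: [0.3, -3.126, -0.0]
contact_force: [-0.0, 0.2, -2.3]
opening: 0.0386
grip_force: 81.4
now [444.6  80.5 271.8] q6 -1.75 t 41.725 F [-0.   0.2 -2.3] open 38.6 grip 81.4
s1,0,0,220 [ 489.2 -202.9  220. ] offset [ 0.01   -0.2867  0.0518] twist [ 0.  -0.1 20. ]
```

```bash
python3 -m crank '[{"offset":[0.002,-0.05,0],"twist":[0,0,4]},{"offset":[0.004,-0.1,0],"twist":[0,0,8]},{"offset":[0.006,-0.155,0],"twist":[0,0,12]},{"offset":[0.008,-0.21,0],"twist":[0,0,16]},{"offset":[0.01,-0.255,0],"twist":[0,0,20]},{"offset":[0.011,-0.287,0],"twist":[0,0,20]},{"offset":[0.011,-0.287,0.03],"twist":[0,0,20]},{"offset":[0.011,-0.287,0.052],"twist":[0,0,20]},{"offset":[0.011,-0.287,0.052],"twist":[0,0,20]},{"offset":[0.011,-0.287,0.052],"twist":[0,0,20]},{"offset":[0.011,-0.287,0.052],"twist":[0,0,20]}]'
python3 go.py s1,0,0,168
```

```text
t: 43.1
tool_pos: [0.4893, -0.2035, 0.2219]
tool_rot: [0.247, 3.13, -0.001]
contact_force: [-0.6, -0.1, -2.1]
opening: 0.0384
grip_force: 82.0
now [ 489.3 -203.5  221.9] q6 -1.95 t 43.1 F [-0.6 -0.1 -2.1] open 38.4 grip 82.0
s1,0,0,168 [ 489.2 -202.9  168. ] offset [0.0002 0.0007 0.0539] twist [-0.   0.1 -0. ]
```

```bash
python3 -m crank '[{"offset":[0.0005,0.0005,0.012],"twist":[0,0,0]},{"offset":[0.0005,0.0005,0.025],"twist":[0,0,0]},{"offset":[0.0005,0.0005,0.037],"twist":[0,0,0]},{"offset":[0.0005,0.0005,0.046],"twist":[0,0,0]},{"offset":[0.0005,0.0005,0.052],"twist":[0,0,0]}]'
python3 -m crank '[{"offset":[0,0,0.006],"twist":[0,0,0]},{"offset":[0,0,0.012],"twist":[0,0,0]},{"offset":[0,0,0.018],"twist":[0,0,0]},{"offset":[0,0,0.024],"twist":[0,0,0]}]'; python3 go.py s1,0,0,104
```

```text
t: 43.72
tool_pos: [0.4885, -0.2035, 0.1686]
tool_rot: [0.248, 3.131, -0.002]
contact_force: [-0.4, -2.4, -0.4]
opening: 0.0384
grip_force: 82.0
t: 44.22
tool_pos: [0.4885, -0.2028, 0.1446]
tool_rot: [0.247, 3.131, -0.0]
contact_force: [-0.4, -3.4, -0.4]
opening: 0.0389
grip_force: 82.3
now [ 488.5 -202.8  144.6] q6 -1.95 t 44.225 F [-0.4 -3.4 -0.4] open 38.9 grip 82.3
s1,0,0,104 [ 489.2 -202.9  104. ] offset [-0.0007  0.0001  0.0406] twist [-0.  0. -0.]
```

```bash
python3 -m crank '[{"offset":[0,0,0.006],"twist":[0,0,0]},{"offset":[0,0,0.012],"twist":[0,0,0]},{"offset":[0,0,0.018],"twist":[0,0,0]},{"offset":[0,0,0.024],"twist":[0,0,0]},{"offset":[0,0,0.03],"twist":[0,0,0]},{"offset":[0,0,0.034],"twist":[0,0,0]}]'
python3 -m crank '[{"offset":[0,0,0.002],"twist":[0,0,0]},{"offset":[0,0,0.004],"twist":[0,0,0]},{"offset":[0,0,0.006],"twist":[0,0,0]},{"offset":[0,0,0.009],"twist":[0,0,0]},{"offset":[0,0,0.009],"twist":[0,0,0]}]'
python3 -m crank '[{"offset":[0,0,-0.004],"twist":[0,0,0]},{"offset":[0,0,-0.008],"twist":[0,0,0]},{"offset":[0,0,-0.01],"twist":[0,0,0]},{"offset":[0,0,-0.01],"twist":[0,0,0]}]'; python3 go.py
```

```text
t: 44.98
tool_pos: [0.4884, -0.2027, 0.1104]
tool_rot: [-0.247, -3.132, -0.0]
contact_force: [-1.0, -4.2, 0.9]
opening: 0.0384
grip_force: 82.3
t: 45.6
tool_pos: [0.4891, -0.2026, 0.104]
tool_rot: [0.247, 3.131, 0.001]
contact_force: [-2.3, 1.6, 9.3]
opening: 0.0387
grip_force: 83.4
t: 46.1
tool_pos: [0.4874, -0.2019, 0.1062]
tool_rot: [-0.248, -3.131, -0.001]
contact_force: [11.0, -5.4, -26.6]
opening: 0.0381
grip_force: 84.4
now [ 487.4 -201.9  106.2] q6 -1.95 t 46.1 F [ 11.   -5.4 -26.6] open 38.1 grip 84.4
```

```bash
python3 -m crank '[{"offset":[0,0,0.005],"twist":[0,0,0]},{"offset":[0,0,0.005],"twist":[0,0,0]}]'
python3 -m crank '[{"offset":[0,0,0],"twist":[0,0,0]},{"offset":[0,0,0],"twist":[0,0,0]},{"offset":[0,0,0],"twist":[0,0,0]},{"offset":[0,0,0],"twist":[0,0,0]},{"offset":[0,0,-0.03],"twist":[0,0,0]},{"offset":[0,0,-0.06],"twist":[0,0,0]},{"offset":[0,0,-0.1],"twist":[0,0,0]},{"offset":[0,0,-0.15],"twist":[0,0,0]},{"offset":[0,0,-0.15],"twist":[0,0,0]},{"offset":[0,0,-0.15],"twist":[0,0,0]},{"offset":[0,0,-0.15],"twist":[0,0,0]}]' 1
python3 go.py p3,-80,0,250
```

```text
t: 46.35
tool_pos: [0.488, -0.2023, 0.1057]
tool_rot: [-0.247, -3.131, -0.002]
contact_force: [2.9, -1.2, -7.4]
opening: 0.0383
grip_force: 86.5
t: 47.72
tool_pos: [0.4875, -0.2023, 0.2548]
tool_rot: [-0.247, -3.129, -0.002]
contact_force: [0.0, -0.3, -0.6]
opening: 0.085
grip_force: 0.0
now [ 487.5 -202.3  254.8] q6 -1.95 t 47.725 F [ 0.  -0.3 -0.6] open 85.0 grip 0.0
p3,-80,0,250 [474.5  86.1 250. ] offset [0.0581 0.2827 0.0053] twist [  0.1  -0.2 -20. ]
```

```bash
python3 -m crank '[{"offset":[0.01,0.05,0],"twist":[0,0,-4]},{"offset":[0.02,0.1,0],"twist":[0,0,-8]},{"offset":[0.03,0.15,0],"twist":[0,0,-12]},{"offset":[0.04,0.2,0],"twist":[0,0,-16]},{"offset":[0.05,0.25,0],"twist":[0,0,-20]},{"offset":[0.058,0.283,0],"twist":[0,0,-20]},{"offset":[0.058,0.283,0.05],"twist":[0,0,-20]},{"offset":[0.058,0.283,0.1],"twist":[0,0,-20]},{"offset":[0.058,0.283,0.1],"twist":[0,0,-20]},{"offset":[0.058,0.283,0.1],"twist":[0,0,-20]},{"offset":[0.058,0.283,0.1],"twist":[0,0,-20]}]' 0; python3 go.py p3,-80,0,112
```

```text
t: 49.1
tool_pos: [0.4772, 0.0857, 0.1596]
tool_rot: [-0.299, 3.123, -0.0]
contact_force: [0.4, 0.5, 0.5]
opening: -0.0004
grip_force: 0.0
now [477.2  85.7 159.6] q6 -1.74 t 49.1 F [0.4 0.5 0.5] open -0.4 grip 0.0
p3,-80,0,112 [474.5  86.1 112. ] offset [0.0028 0.0009 0.0476] twist [-0.   0.3 -0. ]
```

```bash
python3 -m crank '[{"offset":[0.003,0.001,0.015],"twist":[0,0,0]},{"offset":[0.003,0.001,0.025],"twist":[0,0,0]},{"offset":[0.003,0.001,0.032],"twist":[0,0,0]},{"offset":[0.003,0.001,0.038],"twist":[0,0,0]},{"offset":[0.003,0.001,0.044],"twist":[0,0,0]},{"offset":[0.003,0.001,0.047],"twist":[0,0,0]},{"offset":[0.003,0.001,0.047],"twist":[0,0,0]}]' 0
python3 -m crank '[{"offset":[0,0,-0.05],"twist":[0,0,0]},{"offset":[0,0,-0.1],"twist":[0,0,0]},{"offset":[0,0,-0.15],"twist":[0,0,0]},{"offset":[0.03,0.05,-0.15],"twist":[0,0,0]},{"offset":[0.06,0.1,-0.15],"twist":[0,0,0]},{"offset":[0.09,0.15,-0.15],"twist":[0,0,0]},{"offset":[0.1,0.2,-0.15],"twist":[0,0,0]},{"offset":[0.1,0.25,-0.15],"twist":[0,0,0]},{"offset":[0.1,0.3,-0.15],"twist":[0,0,0]},{"offset":[0.1,0.35,-0.15],"twist":[0,0,0]},{"offset":[0.1,0.35,-0.15],"twist":[0,0,0]},{"offset":[0.1,0.35,-0.15],"twist":[0,0,0]}]' 0
python3 - <<'E'
from h import *
t=get_image("top")[:,:,::-1]; s=get_image("side")[:,:,::-1]
f=lambda i,u,v,w,h,k:cv2.resize(i[v:v+h,u:u+w],None,fx=k,fy=k,interpolation=2)
cv2.imwrite("pics/f1.png",np.vstack([np.hstack([f(t,360,170,100,75,4),f(s,290,140,100,75,4)]),np.hstack([f(t,360,225,100,75,4),f(s,310,195,110,82,3.64)[:300,:400]])]))
E
```

```text
t: 49.98
tool_pos: [0.4723, 0.0862, 0.1094]
tool_rot: [0.3, -3.127, -0.0]
contact_force: [-0.4, -0.3, 0.2]
opening: 0.0002
grip_force: 0.0
t: 51.48
tool_pos: [0.3076, 0.4106, 0.2598]
tool_rot: [-0.301, 3.127, -0.001]
contact_force: [-0.2, -0.2, -0.4]
opening: -0.0002
grip_force: 0.0Traceback (most recent call last):
  File "<stdin>", line 4, in <module>
    return _nx.concatenate(arrs, 1, dtype=dtype, casting=casting)
           ~~~~~~~~~~~~~~~^^^^^^^^^^^^^^^^^^^^^^^^^^^^^^^^^^^^^^^
ValueError: all the input array dimensions except for the concatenation axis must match exactly, but along dimension 0, the array at index 0 has size 300 and the array at index 1 has size 298
```

Run:
```python
from h import *
t=get_image("top")[:,:,::-1]; s=get_image("side")[:,:,::-1]
f=lambda i,u,v,w,h:cv2.resize(i[v:v+h,u:u+w],(400,300),interpolation=2)
cv2.imwrite("pics/f1.png",np.vstack([np.hstack([f(t,360,180,120,90),f(s,290,140,100,75)]),np.hstack([f(t,130,180,160,120),f(s,310,195,112,84)])]))
```

```text
(no output)
```

View pics/f1.png

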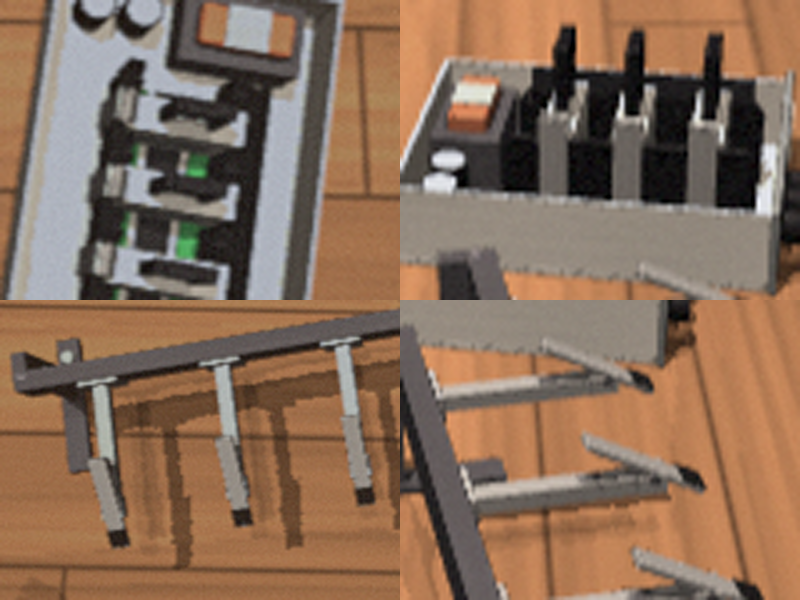

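All three modules sit at equal height in the slots, (560,90), (630,100) and (710,110), and all three keepers slope up in the shut position. One numeric check remains: the catch positions compared with the start.

Run:
```python
from h import *
a={n:cv2.cvtColor(cv2.imread(f"pics/{n}0.png"),6) for n in("top","side")}
P={"s3":((398,210),(328,172)),"s2":((393.5,233.5),(347,174)),"s1":((390,258),(366,174))}
for n,j in(("top",0),("side",1)):
  b=cv2.cvtColor(get_image(n),7)
  for k,c in P.items():
    u,v=map(int,c[j]); 
    # columns left of/over the catch only
    t=a[n][v-5:v+6,u-8:u+3] if n=="top" else a[n][v+2:v+18,u-7:u+8]
    y0,x0=(v-5,u-8) if n=="top" else (v+2,u-7)
    s=b[y0-6:y0+t.shape[0]+6,x0-6:x0+t.shape[1]+6]
    m=cv2.matchTemplate(s,t,5);_,x,_,l=cv2.minMaxLoc(m);print(n,k,round(x,2),l[0]-6,l[1]-6)
```

```text
top s3 1.0 0 0
top s2 1.0 0 0
top s1 1.0 0 0
side s3 0.99 0 0
side s2 0.99 0 0
side s1 0.98 0 0
```

All the catches are back at rest exactly where they started, so the job can be handed in.

```bash
python3 -c "
from station import *
print(finish_job())"
```

```text
the job is handed in; nothing more can be done
None
```

The job is handed in: all three modules are home in the chassis with their catches clicked over and all three keepers are shut; I touched nothing else on the bench, though I did not re-check the meter, solder or spray at the end.

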